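# Unpack the nested ludo chest on the garden table

### The arm

A 6-joint arm with a two-finger parallel gripper is mounted at the origin on the work surface. World frame = base frame: x ahead of the robot, y to its left, z up, the work surface at z = 0. Lengths are in m, angles in rad, forces in N, time in s.
With the tool pointing down it reaches from about 0.25 to 0.775 m from the base axis. Payload 4 kg.
Tool frame: the origin (TCP) lies midway between the tips of the shut fingers; the grasp point (between the pads) lies 19 mm behind it (robot.pinch_z is the distance from the TCP to the grasp point, in m); x points along the fingers, y is the direction in which the jaws open and shut, and the axes are right-handed (so a half turn about x gives the same grasp; the last joint's range is limited). The gripper opens to 94 mm and grips with 3 to 60 N. Pads are 16 mm wide; open, the fingers measure 119 mm over their backs; the gripper's body (75 mm by 177 mm) begins 78 mm behind the grasp point.
Start: joints at [1.235, 0.087, 1.371, -0, 1.684, -0.103], TCP at [0.127, 0.535, 0.206] pointing down, gripper open.
Joint ranges: [-3.1, 3.1], [-0.76, 2.03], [0.27, 2.55], [-1.08, 4.22], [0.17, 2.65], [-2.57, 2.57]. Speed limits (rad/s): [2.79, 2.79, 3.14, 3.14, 3.14, 3.14].

### API

Orientations are given as [roll, pitch, yaw] about the fixed x, y, z axes, in that order (R = Rz(yaw) Ry(pitch) Rx(roll)).
In Python, from bench import robot, imaging gives the robot as it stands. The module is installed in compiled form; this text tells all that it offers.
- The arm moves only by the tool drive_tool, never from a script. Its argument "commands" is a list that holds one entry, the list of rows, each a list of 4 numbers: the shift along the tool's x, y, z as a fraction of full scale, then the turn about the tool's x as a fraction of full scale. A call has 1 to 20 rows; each row shifts and turns the commanded pose from where the row before left it, along the tool's axes as they then stand; what a row does not reach is not made up. Full scale, the value 1, is 0.25 m for a shift and 360 degrees for a turn. A row lasts 1/10 s, in which the tool goes at most 50 mm and 8.59 degrees, less where a joint would pass 70% of its speed; a pose out of reach is approached as far as the arm can. A call with a number of a shift or a turn outside -1 to 1 is refused whole. A call with a gripper value outside its range is refused whole. "grip" is the opening, from 0 (shut) to 1 (fully open), set as the call begins (left out, the last holds). The fingers move at their own pace and stop on an object; the grip force is fixed at half the most. Time passes only in rows, so rows that do not move let the fingers close. It gives the time, the measured TCP pose, the force and the opening at its end, in the units of the state.
- robot.get_obs(): the state, without advancing time (a new reading comes with each control period).
- imaging.snapshot(name): name is "side" or "top"; returns a dict with "pixels" (480x640x3 uint8, red, green, blue), "z_map" (480x640 float32, m along the optical axis (not along the pixel's ray), 0 where there is no reading), "mtx" (3x3 intrinsics, pixels), "k1" (the pictures are not rectified: a ray, as slopes to the right and down, at radius r is drawn at 1 + k1 r^2 times it, then the intrinsics apply), "extrinsics" (4x4, takes a point from world to camera coordinates). Camera axes: x right, y up, looking along -z (the intrinsics and any distortion apply to the point x, -y, -z); pixel columns grow to the right and rows downward; lengths in m; the calibration is good to about 2 mm. A picture is of the moment at which its call begins.
- robot.close_job(): hands the job in, once; it reports no verdict.
The state is a dict: "time": time; "joint_positions": joint angles; "qvel": joint speeds; "joint_torque": joint torques, N m; "tool_pos": TCP position; "ee_rot": TCP orientation; "wrist_force": force on the tool from outside, world axes, zero at the start; "wrist_torque": the same for the moment, N m; "width": finger opening in m.
Only numpy, scipy, OpenCV 4.12 (cv2) and the standard library are available. Lean on these libraries where they do the work, as an engineer would, in place of code of your own. Each camera call takes 0.05 s, during which the arm holds its last target.

### The job

Unpack the ludo chest from the top down, one layer at a time: first lean the board-lid, grip bar uppermost, on the green rest with its foot behind the dark strip, then lift off the yellow tray, tip it so that every counter slides into the blue tub, and stand the empty tray upright on the black rubber mat. After that lift the wooden cup out of the red pot and stand it upright on the cork mat, and only then lift the red pot out of the box and stand it upright on the cork mat too. Leave the other things on the table where they are.

Things in the scene. Friction and masses are not known exactly. Their poses are not given: they have to be found in the camera images.
- box: Open wooden chest, fixed, outside 170 (x) x 146 (y) x 116 mm high, walls and floor 6 mm. Origin: centre of the underside; z up. It holds the red pot; the tray sits on its rim.
- lid: Ludo board serving as lid, 176 (x) x 150 (y) x 8 mm, 180 g, wood with four coloured fields. Origin: centre of its plain underside; z towards the coloured face. In the middle of that face stands a dark grip bar, 14 mm thick (x), 70 long (y), up to 44 mm above the underside. Starts flat and loose on the tray's walls.
- tray: Yellow tray, 350 g. Origin: underside centre, z up; 106 mm above the table when on the box. Foot 148 (x) x 124 (y) x 10 mm fits the box with 5 mm to spare. Floor 176 x 150, top at z 16. 5 mm walls up to z 92 at both sides and the back (+x); front (-x) open. Dark crossbar between the side walls at x 0: 14 thick (x), 140 long (y), z 56 to 86. Counters slide off at 25 to 36 degrees of tilt.
- tray_lip (a point): Middle of the front edge of the tray's floor, top face: tray frame (-88, 0, 16) mm. Turns with the tray.
- pot: Red hard silicone pencil pot, round, 64 mm across, 64 mm high, walls 4 mm, inside floor 22 mm above the underside, open at the top, 160 g. Origin: centre of the underside; z up. Starts standing loose on the floor of the box (6 mm above the table).
- cup: Wooden ludo cup, round, 48 mm across, 74 mm high, walls 3.5 mm, open at the top, 70 g. Origin: centre of the underside; z up. Starts standing loose inside the red pot, with its upper 32 mm above the pot's rim.
- stand: Green rest, fixed. Origin: underside centre of its 170 (x) x 200 (y) x 6 mm base; z up. Dark foot strip along y near the front (-x): top at z 22, rear face at x -68. Green wall behind: 200 wide, 20 thick, front face at x +45, top at z 112. The lid, 176 mm way up, foot behind the strip, leans on the wall's top edge at about 45 degrees, its underside centre near x 0, z 68.
- tub: Blue plastic tub, loose, 500 g, open on top, outside 180 (x) x 190 (y) x 70 mm high, walls and floor 5 mm. Origin: centre of the underside; z up.
- tray_mat: Black rubber mat, fixed, 220 (x) x 190 (y) x 4 mm. Origin: centre of the underside; z up. Place for the empty tray.
- cork_mat: Cork mat, fixed, 110 (x) x 230 (y) x 4 mm. Origin: centre of the underside; z up. Place for cup and pot.
- stapler: Bystander: steel mini stapler, 85 x 24 x 32 mm. Origin: centre of the underside.
- whistle: Bystander: white plastic whistle, 60 x 20 x 26 mm. Origin: near the centre of the underside.
- counter_a: Loose red ludo counter, a disc 38 mm across and 20 mm high, 30 g, with a wooden dot on top. Origin: centre of the underside. Starts on the tray's floor; may be absent.
- counter_b: Loose blue ludo counter, a disc 38 mm across and 20 mm high, 30 g, with a wooden dot on top. Origin: centre of the underside. Starts on the tray's floor; may be absent.
- counter_c: Loose green ludo counter, a disc 38 mm across and 20 mm high, 30 g, with a wooden dot on top. Origin: centre of the underside. Starts on the tray's floor; may be absent.
- counter_d: Loose orange ludo counter, a disc 38 mm across and 20 mm high, 30 g, with a wooden dot on top. Origin: centre of the underside. Starts on the tray's floor; may be absent.
- counter_e: Loose white ludo counter, a disc 38 mm across and 20 mm high, 30 g, with a wooden dot on top. Origin: centre of the underside. Starts on the tray's floor; may be absent.
Mind the look-alikes: they are no part of the job. What is shaped like the box but purple is not meant.

How it is judged:
By the outcome, as a careful person would: the job done as asked, in the order asked, and still so for the second after the job is handed in, with the robot touching nothing.
Of counter_a, counter_b, counter_c, counter_d, counter_e only 2 to 5 are there at a start; the rules pass over those that are not, and their reading is None.
At some moment in a run one of tub, tray may be knocked a few centimetres aside while the robot is not near it.
It also fails if it takes over 208 s, if anything falls off the work surface, if the arm or the gripper's body presses on something with over 40 N, if the wrist force passes 120 N, or if a joint passes its speed limit or range.

## Working session

There is one attempt and no reset: what is moved stays moved. The work goes in short steps, Python scripts to look and compute and a tool call to move; the robot and the scene stay as the last step left them, time stands still between calls to the robot, and variables do not carry over. Pictures are saved under pics/ and viewed, and the job is handed in when it is done.

Besides the shell and the picture viewer there is one more tool, called after "Call:" as a command line: name --argument value ..., lists and objects as JSON in quotes. drive_tool: Moves the arm, as the interface text tells. Shift numbers are shares of 0.25 m and turn numbers shares of 360 degrees, none past 1 either way. Its arguments: {"type":"object","properties":{"commands":{"type":"array","items":{"type":"array","items":{"type":"array","items":{"type":"number","minimum":-1,"maximum":1}}}},"grip":{"type":"number"}},"required":["commands"]}

```bash
ls; mkdir -p pics; cat > h.py <<'E'
import numpy as np, cv2
from bench import robot, imaging
from scipy.spatial.transform import Rotation as R
def snap(n,f=None):
    s=imaging.snapshot(n)
    if f: cv2.imwrite('pics/'+f,s['pixels'][:,:,::-1])
    np.savez('last_%s.npz'%n,**s)
    return s
def cloud(s):
    K=s['mtx'];h,w=s['z_map'].shape
    u,v=np.meshgrid(np.arange(w),np.arange(h))
    d=np.array([s['k1'],0,0,0,0],float).ravel()
    p=np.stack([u,v],-1).reshape(-1,1,2).astype(np.float64)
    n=cv2.undistortPoints(p,K,np.array([float(s['k1']),0,0,0])).reshape(h,w,2)
    z=s['z_map'].astype(float)
    c=np.stack([n[...,0]*z,-n[...,1]*z,-z],-1)
    E=np.linalg.inv(s['extrinsics'])
    P=c@E[:3,:3].T+E[:3,3]
    P[z==0]=np.nan
    return P
def obs():
    o=robot.get_obs()
    for k in ('time','joint_positions','tool_pos','ee_rot','wrist_force','width'): print(k,np.round(o[k],4))
    print(np.round(R.from_euler('xyz',o['ee_rot']).as_matrix(),3))
    return o
E
python3 - <<'E'
from h import *
obs()
for n in('side','top'):
    s=snap(n,n+'0.png'); print(n,s['mtx'].tolist(),s['k1'],np.round(s['extrinsics'],3).tolist())
E
```

```text
pics
time 0.0
joint_positions [ 1.2349  0.088   1.3722 -0.      1.6836 -0.1031]
tool_pos [0.1267 0.5346 0.2043]
ee_rot [-1.6546  1.5686 -1.8874]
wrist_force [ 0.1408 -0.291   0.2369]
width 0.094
[[-0.001  0.231  0.973]
 [-0.002  0.973 -0.231]
 [-1.    -0.002 -0.   ]]
side [[592.5485293261813, 0.0, 315.02185309139827], [0.0, 592.5485293261813, 229.69827945011272], [0.0, 0.0, 1.0]] -0.1557982837253178 [[-0.854, -0.521, 0.017, 0.399], [0.357, -0.561, 0.747, -0.283], [-0.379, 0.643, 0.665, -1.323], [0.0, 0.0, 0.0, 1.0]]
top [[477.00683423986146, 0.0, 331.17005465319806], [0.0, 477.00683423986146, 235.4025498407201], [0.0, 0.0, 1.0]] 0.03403734775795329 [[0.093, -0.996, 0.001, -0.03], [0.975, 0.091, 0.205, -0.499], [-0.204, -0.018, 0.979, -1.176], [0.0, 0.0, 0.0, 1.0]]
```

View pics/side0.png

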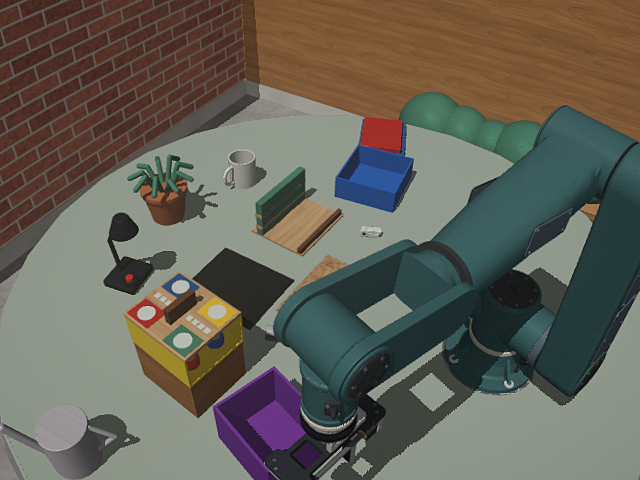

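View pics/top0.png

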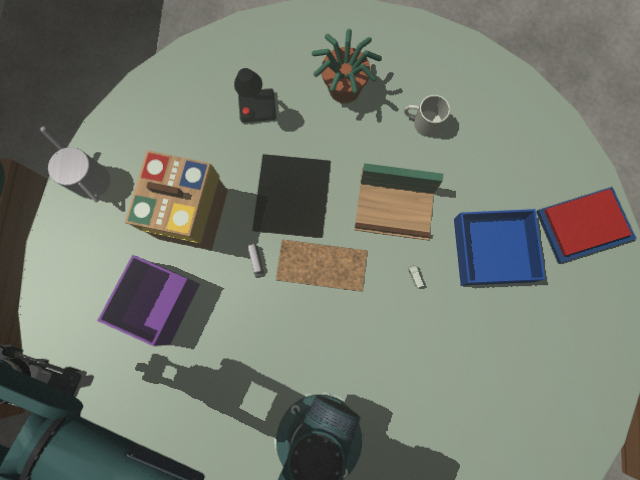

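Call:
drive_tool --commands '[[[-0.16,0,0,0],[-0.16,0,0,0],[-0.16,0,0,0],[-0.16,0,0,0],[-0.16,0,0,0],[0,0.12,0,0],[0,0.12,0,0],[0,0.12,0,0],[0,0.12,0,0],[0,0.12,0,0],[0,0.12,0,0],[0,0.12,0,0],[0,0.12,0,0],[0,0.12,0,0],[0,0.12,0,0]]]'

```text
time: 1.6
tool_pos: [0.1798, 0.7583, 0.3513]
ee_rot: [1.573, 1.503, 1.341]
wrist_force: [0.5, 0.6, -0.1]
width: 0.0939
```

```bash
python3 - <<'E'
from h import *
obs()
for n in('side','top'): snap(n,n+'1.png')
E
```

```text
time 1.6
joint_positions [ 1.2629  0.6891  0.2756  0.0061  2.1097 -0.0718]
tool_pos [0.1798 0.7583 0.3513]
ee_rot [1.5733 1.5034 1.3405]
wrist_force [ 0.4997  0.5778 -0.1048]
width 0.0939
[[ 0.015  0.23   0.973]
 [ 0.066  0.971 -0.231]
 [-0.998  0.067 -0.   ]]
```

Call:
drive_tool --commands '[[[0,0.12,0,0],[0,0.12,0,0],[0,0.12,0,0],[0,0.12,0,0],[0,0.12,0,0],[0,0.12,0,0],[0,0.12,0,0],[0,0.12,0,0],[0,0.12,0,0],[0,0.12,0,0]]]'

```text
time: 2.7
tool_pos: [0.2067, 0.8721, 0.2815]
ee_rot: [1.571, 1.317, 1.338]
wrist_force: [-0.1, 0.1, -0.7]
width: 0.0938
```

```bash
python3 - <<'E'
from h import *
obs()
E
```

```text
time 2.7
joint_positions [ 1.2679  0.7925  0.2747  0.0182  1.8207 -0.0633]
tool_pos [0.2067 0.8721 0.2815]
ee_rot [1.5709 1.3165 1.3381]
wrist_force [-0.1105  0.1318 -0.734 ]
width 0.0938
[[ 0.058  0.223  0.973]
 [ 0.245  0.942 -0.231]
 [-0.968  0.252 -0.   ]]
```

Call:
drive_tool --commands '[[[0,0.16,0,0],[0,0.16,0,0],[0,0.16,0,0],[0,0.16,0,0],[0,0.16,0,0],[0,0.16,0,0],[0,0.16,0,0]]]'

```text
time: 3.4
tool_pos: [0.2255, 0.951, 0.273]
ee_rot: [1.571, 1.123, 1.338]
wrist_force: [0.6, 0.5, 0.4]
width: 0.0941
```

Call:
drive_tool --commands '[[[0,-0.16,0,0],[0,-0.16,0,0],[0,-0.16,0,0],[0,-0.16,0,0],[0,-0.16,0,0],[0,-0.16,0,0],[0,0,0,0],[0,0,0,0]]]'

```text
time: 4.2
tool_pos: [0.1773, 0.7476, 0.1737]
ee_rot: [1.571, 1.125, 1.338]
wrist_force: [0.3, -0.1, 0.9]
width: 0.0938
```

```bash
python3 - <<'E'
from h import *
obs()
E
```

```text
time 4.2
joint_positions [ 1.2461  0.2565  1.3067  0.0438  1.1344 -0.1014]
tool_pos [0.1773 0.7476 0.1737]
ee_rot [1.571  1.1248 1.3381]
wrist_force [ 0.3357 -0.0807  0.8619]
width 0.0938
[[ 0.099  0.208  0.973]
 [ 0.42   0.878 -0.231]
 [-0.902  0.431 -0.   ]]
```

Call:
drive_tool --commands '[[[-0.138,0.066,0,0],[-0.138,0.066,0,0],[-0.138,0.066,0,0],[-0.138,0.066,0,0],[-0.138,0.066,0,0],[-0.138,0.066,0,0],[-0.069,-0.144,0,0],[-0.069,-0.144,0,0],[-0.069,-0.144,0,0],[-0.069,-0.144,0,0],[-0.069,-0.144,0,0],[-0.069,-0.144,0,0],[-0.069,-0.144,0,0],[-0.069,-0.144,0,0]]]'

```text
time: 5.6
tool_pos: [0.104, 0.4375, 0.4086]
ee_rot: [1.567, 1.117, 1.335]
wrist_force: [0.2, 0.1, 0.4]
width: 0.0939
```

```bash
python3 - <<'E'
from h import *
obs()
E
```

```text
time 5.6
joint_positions [ 1.1461 -0.4415  1.4835  0.0827  1.6523 -0.167 ]
tool_pos [0.104  0.4375 0.4086]
ee_rot [1.5673 1.1168 1.3351]
wrist_force [0.1795 0.0887 0.4331]
width 0.0939
[[ 0.102  0.206  0.973]
 [ 0.426  0.875 -0.23 ]
 [-0.899  0.439  0.002]]
```

Call:
drive_tool --commands '[[[-0.069,-0.144,0,0],[-0.069,-0.144,0,0],[-0.069,-0.144,0,0],[-0.069,-0.144,0,0],[0,0,0,0]]]'

```text
time: 6.1
tool_pos: [0.0701, 0.2902, 0.4131]
ee_rot: [1.564, 1.126, 1.329]
wrist_force: [0.1, -0.2, 1.3]
width: 0.0942
```

```bash
python3 - <<'E'
from h import *
obs()
for n in('side','top'): snap(n,n+'2.png')
E
```

```text
time 6.1
joint_positions [ 0.9454 -0.7555  1.6145  0.1689  1.8625 -0.3075]
tool_pos [0.0701 0.2902 0.4131]
ee_rot [1.5638 1.1261 1.3291]
wrist_force [ 0.0831 -0.2131  1.2687]
width 0.0942
[[ 0.103  0.209  0.972]
 [ 0.418  0.878 -0.233]
 [-0.903  0.43   0.003]]
```

Call:
drive_tool --commands '[[[-0.05,-0.1,0,0],[-0.05,-0.1,0,0],[-0.05,-0.1,0,0],[0,0,0,0]]]'

```text
time: 6.6
tool_pos: [0.0606, 0.2543, 0.4421]
ee_rot: [1.563, 1.177, 1.331]
wrist_force: [0.3, 0.6, 0.5]
width: 0.0942
```

```bash
python3 - <<'E'
from h import *
obs()
for n in('side','top'): snap(n,n+'3.png')
E
```

```text
time 6.6
joint_positions [ 0.8808 -0.7563  1.5311  0.1849  2.0021 -0.3493]
tool_pos [0.0606 0.2543 0.4421]
ee_rot [1.5632 1.1769 1.331 ]
wrist_force [0.2657 0.6295 0.4733]
width 0.0942
[[ 0.091  0.212  0.973]
 [ 0.373  0.899 -0.231]
 [-0.923  0.384  0.003]]
```

View pics/side3.png

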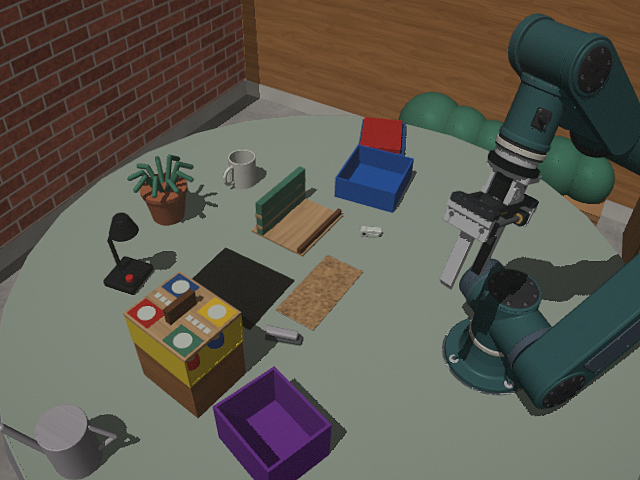

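```bash
python3 - <<'E'
from h import *
for n in('side','top'):
    s=dict(np.load('last_%s.npz'%n)); P=cloud(s)
    np.save('P_%s.npy'%n,P)
    for q in [0,1]:
        pass
    print(n,np.nanmin(P,axis=(0,1)),np.nanmax(P,axis=(0,1)))
    z=P[...,2]; m=np.abs(z)<0.02
    print('table z',np.nanmedian(z[m]), np.nanpercentile(P[m],[0.1,99.9],axis=0))
    im=s['pixels'][:,:,::-1]
    cv2.imwrite('pics/%s3a.png'%n,cv2.resize(im[100:460,90:370] if n=='side' else im[130:370,80:400],None,fx=2,fy=2,interpolation=cv2.INTER_CUBIC))
    if n=='top': cv2.imwrite('pics/top3b.png',cv2.resize(im[130:320,330:640],None,fx=2.5,fy=2.5,interpolation=cv2.INTER_CUBIC))
P=np.load('P_side.npy')
for u,v in [(30,100),(150,60),(300,60),(400,80),(600,200),(330,120)]: print(u,v,P[v,u])
P=np.load('P_top.npy')
for u,v in [(620,40),(635,460),(5,200),(5,100)]: print(u,v,P[v,u])
E
```

```text
side [-0.39346767 -1.80306438 -0.77558921] [2.07244981 0.78374191 0.81547431]
table z 0.0004847631583408951 [[-0.3673206  -1.77161157 -0.01810209]
 [ 2.04882757  0.76409728  0.01961625]]
top [-0.39156899 -1.30133031 -0.77288407] [1.92576828 1.65985574 0.66608664]
table z 0.0008899992765973863 [[-0.11800184 -0.78560988 -0.00720999]
 [ 1.21837602  0.80563675  0.01950434]]
30 100 [ 2.03523409 -0.29551977 -0.09490177]
150 60 [ 2.04046842 -1.00194654 -0.21525085]
300 60 [ 1.63367731 -1.76043395 -0.42231963]
400 80 [ 1.01255455 -1.77048564 -0.37522934]
600 200 [-0.12786791 -1.23417241 -0.32808559]
330 120 [ 0.81594748 -0.67274889 -0.0024408 ]
620 40 [ 1.70941483 -1.21019326 -0.75453686]
635 460 [-0.08632841 -1.15860519 -0.66386602]
5 200 [ 0.60467314  1.15764445 -0.36000602]
5 100 [ 1.14377319  1.53700225 -0.74332825]
```

View pics/top3a.png

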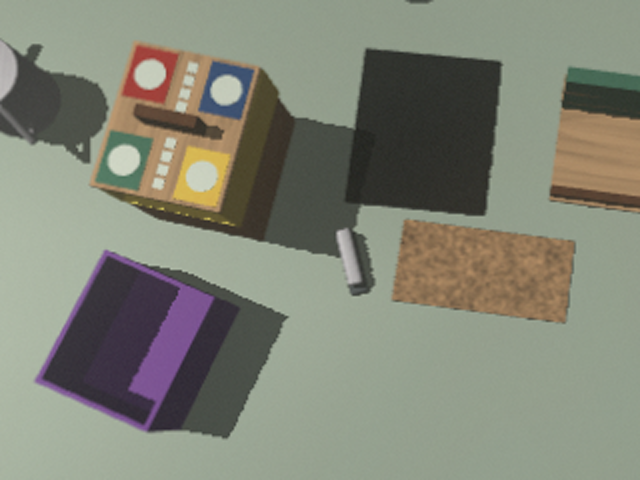

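View pics/top3b.png

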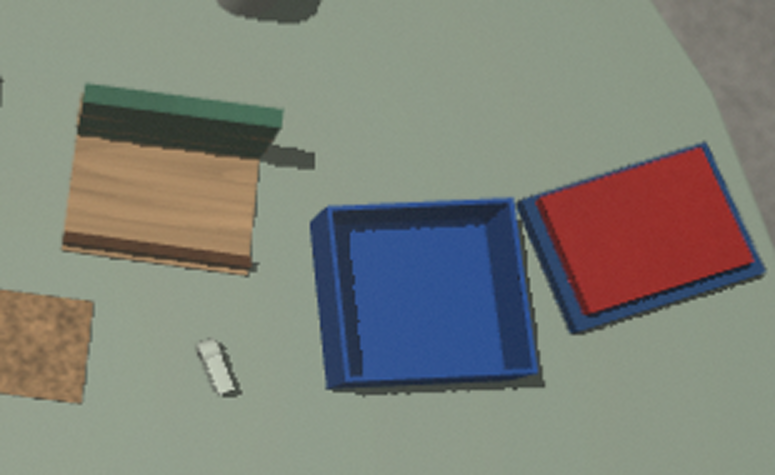

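View pics/side3a.png

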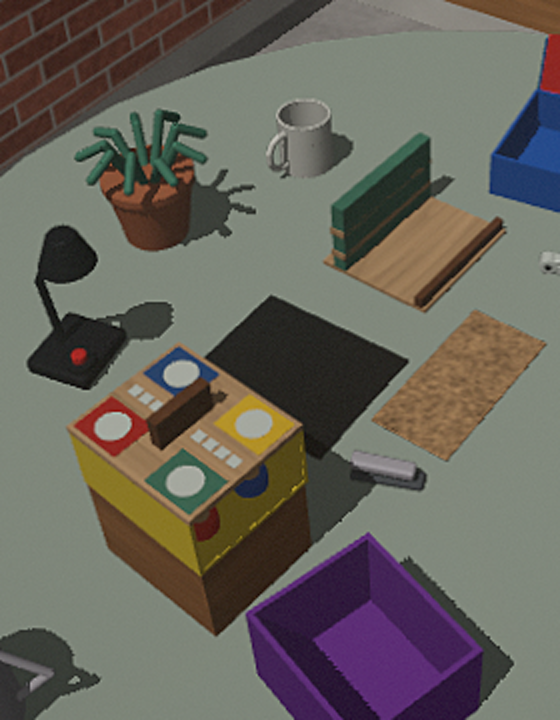

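```bash
cat > meas.py <<'E'
from h import *
def rect(m,P,name,k=5):
    Q=P[m][:,:2]
    c,s,a=cv2.minAreaRect((Q*1000).astype(np.float32))
    print(name,len(Q),'c',np.round(c,1),'size',np.round(s,1),'ang',round(a,1),'z',np.round(np.nanmedian(P[m][:,2])*1000,1))
    return c
def clean(m,n=3):
    return cv2.morphologyEx(m.astype(np.uint8),cv2.MORPH_OPEN,np.ones((n,n)))>0
def near(P,x,y,r): return np.hypot(P[...,0]-x,P[...,1]-y)<r
E
python3 - <<'E'
from meas import *
for n in('top','side'):
    s=dict(np.load('last_%s.npz'%n)); P=cloud(s); I=s['pixels'].astype(int); r,g,b=I[...,0],I[...,1],I[...,2]
    z=P[...,2]; print(n)
    L=(z>0.195)&(z<0.213)&near(P,.53,.33,.2); rect(clean(L),P,'lid')
    B=(z>0.225)&(z<0.26)&near(P,.53,.33,.1);rect(B,P,'bar')
    rect(clean((z>0.10)&(z<0.125)&near(P,.53,-.12,.2)),P,'wall top')
    rect(clean((z>0.0155)&(z<0.03)&near(P,.48,-.12,.13)),P,'strip',)
    rect(clean((z>0.003)&(z<0.012)&near(P,.5,-.12,.15)&(r>g+15)),P,'standbase')
    rect(clean((z>0.062)&(z<0.078)&near(P,.42,-.34,.16)&(b>r+40),2),P,'tub rim')
    m=(abs(z-.004)<0.008)&(r+g+b<130)&near(P,.55,.1,.2); rect(clean(m,5),P,'blackmat')
    m=(abs(z-.004)<0.008)&(r>b+25)&near(P,.40,.02,.16); rect(clean(m,5),P,'cork')
    m=(z>0.012)&near(P,.41,.14,.07); rect(clean(m,2),P,'stapler')
    m=(z>0.012)&near(P,.39,-.16,.06); rect(clean(m,2),P,'whistle')
E
```

```text
top
lid 4741 c [532.5 394.1] size [154.2 177.9] ang 83.1 z 207.0
bar 262 c [531.8 393. ] size [71.  15.6] ang 83.9 z 241.9
wall top 716 c [ 665.3 -148.4] size [199.3  22.8] ang 87.2 z 112.0
strip 499 c [ 472.3 -136. ] size [193.7 144.1] ang 86.7 z 22.7
standbase 2112 c [535.3 -89.1] size [194.1 295. ] ang 43.1 z 6.4
tub rim 336 c [ 507.9 -409.4] size [175.6 184.2] ang 7.3 z 68.1
blackmat 306 c [554.  214.1] size [ 30.1 100.1] ang 89.6 z 4.5
cork 3502 c [428.  36.] size [230.1 110.5] ang 88.1 z 4.5
stapler 98 c [411.4 198.5] size [42.8 15.8] ang 5.8 z 27.6
whistle 87 c [ 413.8 -209.9] size [53.3 11.3] ang 29.0 z 25.1
side
lid 5048 c [533.2 395.6] size [153.  181.2] ang 83.3 z 206.5
bar 411 c [532.6 394.2] size [71.5 19.6] ang 82.3 z 239.9
wall top 508 c [ 666.5 -147.7] size [209.2  27.2] ang 87.6 z 111.5
strip 410 c [ 513.1 -168. ] size [229.8 127.5] ang 49.4 z 22.5
standbase 1354 c [543.1 -85.7] size [174.  294.3] ang 39.4 z 6.5
tub rim 251 c [ 455.5 -374.3] size [245.5 122.3] ang 55.2 z 65.5
blackmat 3854 c [612.7 137. ] size [189.2 222.9] ang 89.8 z 4.1
cork 3039 c [429.7  38.5] size [232.5 114.2] ang 87.9 z 4.1
stapler 69 c [400.3 199.5] size [37.8 28.9] ang 59.4 z 27.7
whistle 111 c [ 409.9 -208.1] size [62.3 24.3] ang 52.3 z 19.0
```

```bash
python3 - <<'E'
from meas import *
for n in('top','side'):
    s=dict(np.load('last_%s.npz'%n)); P=cloud(s); I=s['pixels'].astype(int); r,g,b=I[...,0],I[...,1],I[...,2]
    z=P[...,2]; print(n)
    m=(z>0.055)&(z<0.08)&near(P,.53,-.42,.15)&(b>r+30); rect(clean(m,2),P,'tub rim')
    m=(z>0.)&(z<0.010)&near(P,.53,-.42,.16)&(b>r+60); rect(clean(m,2),P,'tub floor')
    m=(z>0.0155)&(z<0.03)&near(P,.545,-.14,.11)&(P[...,0]<.57); rect(clean(m,2),P,'strip')
    m=(z>0.02)&(r>g+60)&(r>b+60)&near(P,.55,-.62,.2); rect(clean(m,2),P,'redlookalike')
    m=(z>0.08)&near(P,.3,.38,.2); rect(clean(m,2),P,'purple')
    m=(z>0.012)&near(P,.41,.2,.07); rect(clean(m,2),P,'stapler')
    m=(z>0.012)&near(P,.41,-.21,.06); rect(clean(m,2),P,'whistle')
    m=(abs(z-.004)<0.008)&(r+g+b<130)&near(P,.613,.137,.2); rect(clean(m,5),P,'blackmat')
E
```

```text
top
tub rim 900 c [ 519.2 -428.5] size [192.2 225.6] ang 8.6 z 67.5
tub floor 3048 c [ 473.5 -460.9] size [108.9 228.7] ang 51.0 z 5.4
strip 382 c [ 535.4 -147.2] size [203.3  13.1] ang 88.2 z 21.0
redlookalike 3378 c [ 598.9 -649.7] size [128.5 185.9] ang 24.5 z 38.0
purple 3754 c [359.9 456.6] size [153.2 343.6] ang 68.2 z 121.3
stapler 231 c [424.1 207.7] size [72.1 20.5] ang 18.0 z 29.5
whistle 179 c [ 417.4 -215.3] size [56.8 26.8] ang 24.4 z 24.9
blackmat 306 c [554.  214.1] size [ 30.1 100.1] ang 89.6 z 4.5
side
tub rim 740 c [ 515.5 -442.4] size [180.5 268.7] ang 8.2 z 61.8
tub floor 879 c [ 507.8 -407.9] size [173.  197.9] ang 7.6 z 5.5
strip 288 c [ 534.7 -151.2] size [221.8  13.9] ang 87.8 z 19.8
redlookalike 1192 c [nan nan] size [0. 0.] ang 0.0 z 37.1
purple 7062 c [344.9 331.8] size [132.8 461.6] ang 41.8 z 117.3
stapler 325 c [426.8 206.7] size [73.6 34.2] ang 26.5 z 27.2
whistle 166 c [ 413.4 -213.8] size [72.8 37.6] ang 54.5 z 22.0
blackmat 3854 c [612.7 137. ] size [189.2 222.9] ang 89.8 z 4.1
```

```bash
python3 - <<'E'
import numpy as np
from scipy.optimize import least_squares
D=np.array([(0.088,1.3722,1.6836,.5494,.2043),(.6891,.2756,2.1097,.7793,.3513),(.7925,.2747,1.8207,.8963,.2815),(.2565,1.3067,1.1344,.7683,.1737),(-.4415,1.4835,1.6523,.4497,.4086),(-.7555,1.6145,1.8625,.2985,.4131),(-.7563,1.5311,2.0021,.2614,.4421)])
def f(p):
    h,L1,L2,Lt,d,a=p
    q2,q3,q5,r,z=D.T; rr=np.sqrt(r**2-d**2)
    A=q2;B=q2+q3;C=B+q5
    return np.r_[L1*np.sin(A)+L2*np.sin(B)+Lt*np.sin(C)+a-rr,h+L1*np.cos(A)+L2*np.cos(B)+Lt*np.cos(C)-z]
s=least_squares(f,[.2,.4,.4,.2,.05,0]);print(s.x,s.fun.round(4))
E
```

```text
[ 0.0476753   0.47822664  0.53505964  0.371606    0.23047111 -0.0492329 ] [ 0.025  -0.0249 -0.0129  0.0338 -0.017  -0.0101  0.0061  0.0072 -0.0005
  0.0004  0.005   0.0063 -0.0071 -0.0114]<stdin>:6: RuntimeWarning: invalid value encountered in sqrt
```

Call:
drive_tool --commands '[[[0.054,-0.131,0,0],[0.054,-0.131,0,0],[0.054,-0.131,0,0],[0.054,-0.131,0,0],[0,0,0,0]]]'

```text
time: 7.2
tool_pos: [0.0574, 0.2411, 0.3912]
ee_rot: [1.577, 1.285, 1.345]
wrist_force: [0.9, 0.3, -0.3]
width: 0.0943
```

```bash
python3 - <<'E'
from h import *
obs()
E
```

```text
time 7.2
joint_positions [ 0.9416 -0.7552  1.6192  0.1229  2.0104 -0.3301]
tool_pos [0.0574 0.2411 0.3912]
ee_rot [1.577  1.2845 1.3452]
wrist_force [ 0.9385  0.3003 -0.271 ]
width 0.0943
[[ 0.063  0.221  0.973]
 [ 0.275  0.934 -0.23 ]
 [-0.959  0.282 -0.002]]
```

Call:
drive_tool --commands '[[[0.04,-0.126,0,0],[0.04,-0.126,0,0],[0.04,-0.126,0,0],[0.04,-0.126,0,0],[0,0,0,0]]]'

```text
time: 7.7
tool_pos: [0.0532, 0.2194, 0.3666]
ee_rot: [1.578, 1.374, 1.345]
wrist_force: [0.1, -0.2, 0.2]
width: 0.0937
```

```bash
python3 - <<'E'
from h import *
obs()
snap('side','side4.png')
E
```

```text
time 7.7
joint_positions [ 0.9589 -0.7558  1.6574  0.0835  2.0555 -0.3335]
tool_pos [0.0532 0.2194 0.3666]
ee_rot [1.5777 1.3735 1.345 ]
wrist_force [ 0.0884 -0.1928  0.1945]
width 0.0937
[[ 0.044  0.226  0.973]
 [ 0.191  0.954 -0.23 ]
 [-0.981  0.196 -0.001]]
```

View pics/side4.png

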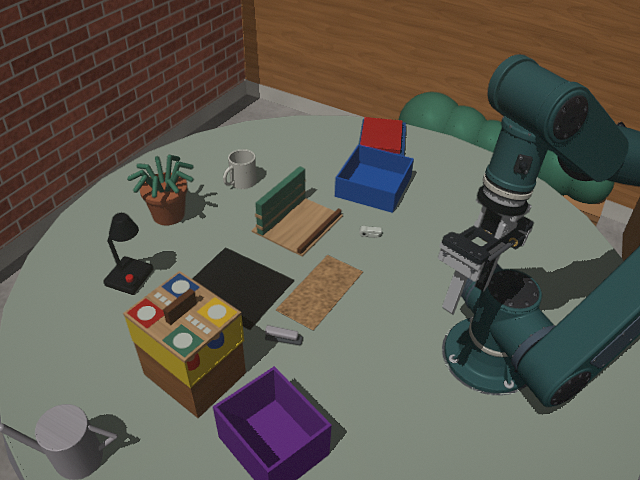

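Call:
drive_tool --commands '[[[-0.16,0.03,0,0],[-0.16,0.03,0,0],[-0.16,0.03,0,0],[0.03,-0.126,0,0],[0.03,-0.126,0,0],[0.03,-0.126,0,0],[0.03,-0.126,0,0],[0,0,0,0]]]'

```text
time: 8.55
tool_pos: [0.0369, 0.145, 0.4673]
ee_rot: [1.575, 1.415, 1.343]
wrist_force: [-0.3, 0.6, -0.8]
width: 0.0938
```

```bash
python3 - <<'E'
from h import *
obs()
E
```

```text
time 8.55
joint_positions [ 0.6737 -0.7562  1.4127  0.1365  2.358  -0.5613]
tool_pos [0.0369 0.145  0.4673]
ee_rot [1.5754 1.4153 1.3425]
wrist_force [-0.2561  0.6377 -0.825 ]
width 0.0938
[[ 0.035  0.228  0.973]
 [ 0.151  0.961 -0.231]
 [-0.988  0.155 -0.001]]
```

Call:
drive_tool --commands '[[[0.08,-0.1,0,0],[0.08,-0.1,0,0],[0.08,-0.1,0,0],[0.08,-0.1,0,0],[0,0,0,0]]]'

```text
time: 9.05
tool_pos: [0.04, 0.1374, 0.4292]
ee_rot: [1.69, 1.501, 1.459]
wrist_force: [0.6, 0.2, 0.5]
width: 0.094
```

```bash
python3 - <<'E'
from h import *
obs()
snap('side','side5.png')
E
```

```text
time 9.05
joint_positions [ 0.7577 -0.7552  1.4994  0.0627  2.3432 -0.5377]
tool_pos [0.04   0.1374 0.4292]
ee_rot [1.6895 1.5012 1.4591]
wrist_force [0.5598 0.2029 0.4993]
width 0.094
[[ 0.008  0.228  0.974]
 [ 0.069  0.971 -0.228]
 [-0.998  0.069 -0.008]]
```

View pics/side5.png

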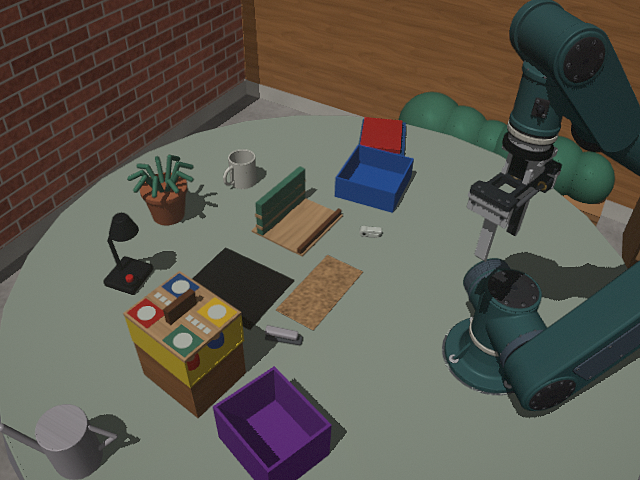

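Call:
drive_tool --commands '[[[0.08,-0.1,0,0],[0.08,-0.1,0,0],[0.08,-0.1,0,0],[0,0,0,0]]]'

```text
time: 9.5
tool_pos: [0.0458, 0.1276, 0.405]
ee_rot: [2.657, 1.553, 2.425]
wrist_force: [-0.7, 0.1, 0.1]
width: 0.0938
```

```bash
python3 - <<'E'
from h import *
obs()
E
```

```text
time 9.5
joint_positions [ 0.746  -0.7552  1.5551  0.0241  2.3435 -0.5754]
tool_pos [0.0458 0.1276 0.405 ]
ee_rot [2.6574 1.5534 2.4248]
wrist_force [-0.7273  0.0911  0.0559]
width 0.0938
[[-0.013  0.231  0.973]
 [ 0.011  0.973 -0.23 ]
 [-1.     0.008 -0.015]]
```

Call:
drive_tool --commands '[[[0,0.106,0.1177,0],[0,0.106,0.1177,0],[0,0.106,0.1177,0],[0,0.106,0.1177,0],[0,0.106,0.1177,0],[0,0.106,0.1177,0],[0,0.106,0.1177,0],[0,0.106,0.1177,0],[0,0.106,0.1177,0],[0,0.106,0.1177,0],[0,0.106,0.1177,0],[0,0.106,0.1177,0],[0,0.106,0.1177,0],[0,0.106,0.1177,0]]]'

```text
time: 10.9
tool_pos: [0.5332, 0.3947, 0.4043]
ee_rot: [2.488, 1.553, 2.256]
wrist_force: [0.6, 0.9, -0.0]
width: 0.0937
```

Call:
drive_tool --commands '[[[0,0,0,0.0193],[0,0,0,0.0193],[0,0,0,0.0193],[0,0,0,0.0193],[0,0,0,0.0193],[0,0,0,0.0193],[0,0,0,0.0193],[0,0,0,0.0193],[0,0,0,0.0193],[0,0,0,0.0193],[0,0,0,0.0193],[0,0,0,0.0193],[0,0,0,0]]]'

```text
time: 12.2
tool_pos: [0.532, 0.3941, 0.4043]
ee_rot: [-2.318, 1.553, 2.278]
wrist_force: [-0.5, -0.1, 0.3]
width: 0.0939
```

```bash
cat >> h.py <<'E'
def go(x,y,z,q=True):
    o=robot.get_obs();M=R.from_euler('xyz',o['ee_rot']).as_matrix()
    d=np.array([x,y,z])-o['tool_pos']; t=M.T@d
    print('pos',np.round(o['tool_pos'],4),'t',round(o['time'],2),'dist',np.linalg.norm(d).round(4),'frac',np.round(t/.25,4))
    print('yaw of tool y',np.degrees(np.arctan2(M[1,1],M[0,1])).round(2),'lean',np.degrees(np.arccos(-M[2,0])).round(2),'az of lean',np.degrees(np.arctan2(M[1,0],M[0,0])).round(1),'w',o['width'].round(4),'F',np.round(o['wrist_force'],1))
E
python3 - <<'E'
from h import *
obs(); go(.5322,.3937,.30)
E
```

```text
time 12.2
joint_positions [0.5426 0.4347 0.5448 0.0213 2.1649 0.6708]
tool_pos [0.532  0.3941 0.4043]
ee_rot [-2.3184  1.5529  2.2777]
wrist_force [-0.5379 -0.0986  0.3123]
width 0.0939
[[-0.012  0.993 -0.116]
 [ 0.014 -0.116 -0.993]
 [-1.    -0.013 -0.012]]
pos [0.532  0.3941 0.4043] t 12.2 dist 0.1043 frac [0.417  0.0063 0.0067]Traceback (most recent call last):
  File "<stdin>", line 2, in <module>
  File "h.py", line 30, in go
    print('yaw of tool y',np.degrees(np.arctan2(M[1,1],M[0,1])).round(2),'lean',np.degrees(np.arccos(-M[2,0])).round(2),'az of lean',np.degrees(np.arctan2(M[1,0],M[0,0])).round(1),'w',o['width'].round(4),'F',np.round(o['wrist_force'],1))
                                                                                                                                                                                        ^^^^^^^^^^^^^^^^
AttributeError: 'float' object has no attribute 'round'
```

```bash
sed -i "s/o\['width'\].round(4)/round(float(o['width']),4)/" h.py; python3 - <<'E'
from h import *
go(.5322,.3937,.211)
E
```

```text
pos [0.532  0.3941 0.4043] t 12.2 dist 0.1933 frac [0.7729 0.011  0.011 ]
yaw of tool y -6.66 lean 1.02 az of lean 130.5 w 0.0939 F [-0.5 -0.1  0.3]
```

Call:
drive_tool --commands '[[[0.14,0.002,0.002,0],[0.14,0.002,0.002,0],[0.14,0.002,0.002,0],[0.14,0.002,0.002,0],[0.1,0.002,0.002,0],[0.07,0.001,0.001,0],[0.042,0,0,0],[0,0,0,0],[0,0,0,0]]]'

```text
time: 13.1
tool_pos: [0.5323, 0.3941, 0.2127]
ee_rot: [-2.439, 1.553, 2.158]
wrist_force: [1.0, 0.2, 0.2]
width: 0.0942
```

Call:
drive_tool --commands '[[[0,0,0,0],[0,0,0,0],[0,0,0,0],[0,0,0,0],[0,0,0,0],[0,0,0,0],[0,0,0,0]]]' --grip 0

```text
time: 13.8
tool_pos: [0.5319, 0.3939, 0.2118]
ee_rot: [-2.362, 1.553, 2.234]
wrist_force: [-1.3, 0.2, -0.6]
width: 0.0411
```

```bash
python3 - <<'E'
from h import *
go(.5322,.3937,.211)
E
```

```text
pos [0.5319 0.3939 0.2118] t 13.8 dist 0.0009 frac [0.0031 0.0013 0.0009]
yaw of tool y -6.64 lean 1.02 az of lean 128.0 w 0.0411 F [-1.3  0.2 -0.6]
```

Fingers still closing (about 75 mm/s); wait more.

Call:
drive_tool --commands '[[[0,0,0,0],[0,0,0,0],[0,0,0,0],[0,0,0,0],[0,0,0,0],[0,0,0,0]]]'

```text
time: 14.4
tool_pos: [0.5321, 0.394, 0.2123]
ee_rot: [-2.42, 1.553, 2.177]
wrist_force: [-1.3, -0.7, 1.7]
width: 0.0142
```

Call:
drive_tool --commands '[[[-0.04,0,0,0],[-0.1,0,0,0],[-0.14,0,0,0],[-0.14,0,0,0],[-0.14,0,0,0],[-0.14,0,0,0],[0,0,0,0],[0,0,0,0]]]'

```text
time: 15.2
tool_pos: [0.534, 0.3917, 0.3871]
ee_rot: [-2.44, 1.553, 2.157]
wrist_force: [-0.2, -0.3, -1.9]
width: 0.0139
```

```bash
python3 - <<'E'
from h import *
go(.5322,.3937,.211)
for n in ('side','top'): snap(n,n+'6.png')
E
```

```text
pos [0.534  0.3917 0.3871] t 15.2 dist 0.1761 frac [0.7043 0.     0.0025]
yaw of tool y -6.63 lean 1.02 az of lean 123.6 w 0.0139 F [-0.2 -0.3 -1.9]
```

View pics/side6.png

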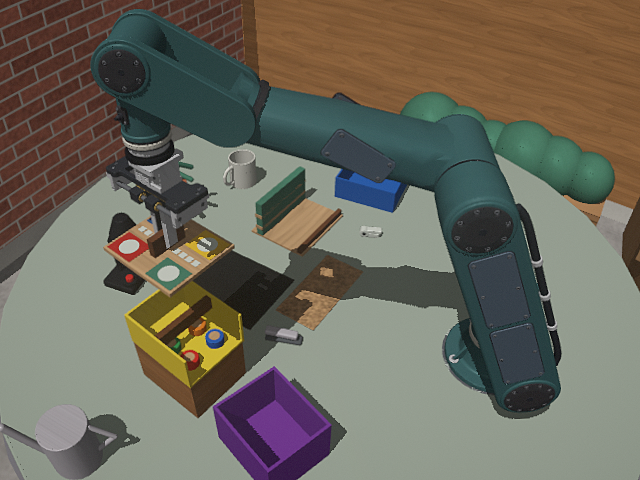

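Call:
drive_tool --commands '[[[-0.006,0.0713,0.1347,-0.0009],[-0.006,0.0713,0.1347,-0.0009],[-0.006,0.0713,0.1347,-0.0009],[-0.006,0.0713,0.1347,-0.0009],[-0.006,0.0713,0.1347,-0.0009],[-0.006,0.0713,0.1347,-0.0009],[-0.006,0.0713,0.1347,-0.0009],[-0.006,0.0713,0.1347,-0.0009],[-0.006,0.0713,0.1347,-0.0009],[-0.006,0.0713,0.1347,-0.0009],[-0.006,0.0713,0.1347,-0.0009],[-0.006,0.0713,0.1347,-0.0009],[0,0,0,0]]]'

```text
time: 16.6
tool_pos: [0.7147, -0.0349, 0.39]
ee_rot: [-2.119, 1.546, 2.538]
wrist_force: [0.5, 0.3, -2.5]
width: 0.0141
```

```bash
python3 - <<'E'
from h import *
go(.70,-.034,.4)
E
```

```text
pos [ 0.7147 -0.0349  0.39  ] t 16.6 dist 0.0178 frac [-0.0389 -0.0596 -0.001 ]
yaw of tool y -3.17 lean 1.41 az of lean 145.4 w 0.0141 F [ 0.5  0.3 -2.5]
```

Call:
drive_tool --commands '[[[0,0.16,0,0],[0,0.16,0,0],[0,0.16,0,0],[0,0.16,0,0],[0,0.16,0,0],[0,0.16,0,0],[0,0.16,0,0],[0,0.16,0,0],[0,0.16,0,0],[0,0.16,0,0],[0,0.16,0,0],[0,0.16,0,0],[0,0.16,0,0],[0,0.16,0,0],[0,0.16,0,0],[0,0.16,0,0]]]'

```text
time: 18.2
tool_pos: [0.9562, -0.0411, 0.2541]
ee_rot: [1.618, 1.197, -0.003]
wrist_force: [-0.1, -0.3, -1.3]
width: 0.0134
```

```bash
python3 - <<'E'
from h import *
go(.70,-.034,.4)
E
```

```text
pos [ 0.9562 -0.0411  0.2541] t 18.2 dist 0.2949 frac [-0.9172 -0.7419  0.0097]
yaw of tool y -3.08 lean 21.39 az of lean -0.2 w 0.0134 F [-0.1 -0.3 -1.3]
```

```bash
python3 - <<'E'
from h import *
P=np.load('P_top.npy')
for (u0,u1,v0,v1) in [(310,385,25,105),(400,455,90,140),(230,280,65,125)]:
    Q=P[v0:v1,u0:u1].reshape(-1,3);Q=Q[Q[:,2]>0.02]
    print(np.nanmin(Q,0),np.nanmax(Q,0))
snap('side','side7.png')
E
```

```text
[ 0.85336448 -0.06904403  0.02013412] [1.02952261 0.10943703 0.17933705]
[ 0.81317373 -0.26108167  0.02030857] [ 0.89626031 -0.14850366  0.09742071]
[0.80329927 0.20349593 0.02000039] [0.91158162 0.31405558 0.2159882 ]
```

View pics/side7.png

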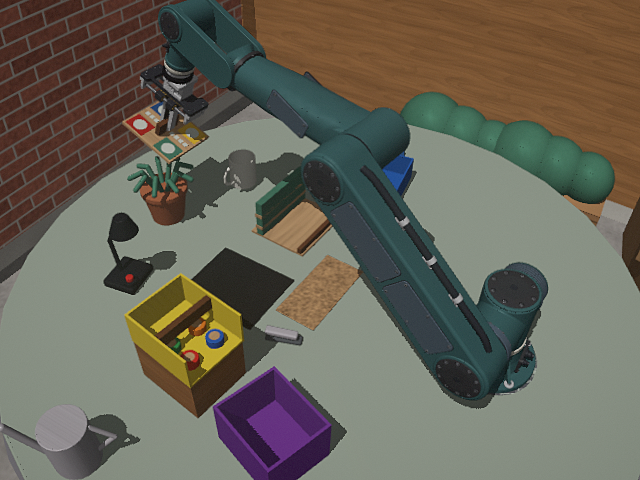

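Call:
drive_tool --commands '[[[-0.1,0.14,0,0],[-0.1,0.14,0,0],[-0.1,0.14,0,0],[-0.08,0.15,0,0],[-0.08,0.15,0,0],[-0.08,0.15,0,0],[-0.06,0.15,0,0]]]'

```text
time: 18.95
tool_pos: [0.9485, -0.0453, 0.4012]
ee_rot: [1.602, 0.998, -0.021]
wrist_force: [-0.5, 0.0, -1.1]
width: 0.0138
```

```bash
python3 - <<'E'
from h import *
go(.70,-.034,.4)
E
```

```text
pos [ 0.9485 -0.0453  0.4012] t 18.95 dist 0.2488 frac [-0.535  -0.8392  0.002 ]
yaw of tool y -3.34 lean 32.81 az of lean -1.2 w 0.0138 F [-0.5  0.  -1.1]
```

Call:
drive_tool --commands '[[[-0.02,0.16,0,0],[-0.02,0.16,0,0],[-0.02,0.16,0,0],[-0.02,0.16,0,0],[-0.02,0.16,0,0],[0,0,0,0]]]'

```text
time: 19.55
tool_pos: [0.9747, -0.0479, 0.4483]
ee_rot: [1.598, 0.858, -0.027]
wrist_force: [0.2, 0.1, -1.8]
width: 0.0136
```

```bash
python3 - <<'E'
from h import *
go(.70,-.034,.4)
E
```

```text
pos [ 0.9747 -0.0479  0.4483] t 19.55 dist 0.2793 frac [-5.729e-01 -9.591e-01 -4.000e-04]
yaw of tool y -3.56 lean 40.83 az of lean -1.5 w 0.0136 F [ 0.2  0.1 -1.8]
```

Call:
drive_tool --commands '[[[-0.02,0.16,0,0],[-0.02,0.16,0,0],[-0.02,0.13,0,0],[0,0,0,0]]]'

```text
time: 19.95
tool_pos: [0.9811, -0.049, 0.4851]
ee_rot: [1.596, 0.779, -0.029]
wrist_force: [-0.4, 0.8, -1.3]
width: 0.0136
```

```bash
python3 - <<'E'
from h import *
go(.70,-.034,.4); obs()
for n in ('side','top'): snap(n,n+'8.png')
E
```

```text
pos [ 0.9811 -0.049   0.4851] t 19.95 dist 0.2941 frac [-0.5618 -1.0338 -0.0014]
yaw of tool y -3.7 lean 45.36 az of lean -1.7 w 0.0136 F [-0.4  0.8 -1.3]
time 19.95
joint_positions [-0.1342  0.6492  0.2739  0.0753  1.4301 -0.0596]
tool_pos [ 0.9811 -0.049   0.4851]
ee_rot [ 1.5956  0.7792 -0.0294]
wrist_force [-0.4177  0.7773 -1.2857]
width 0.0136
[[ 0.711  0.701 -0.047]
 [-0.021 -0.045 -0.999]
 [-0.703  0.711 -0.018]]
```

View pics/side8.png

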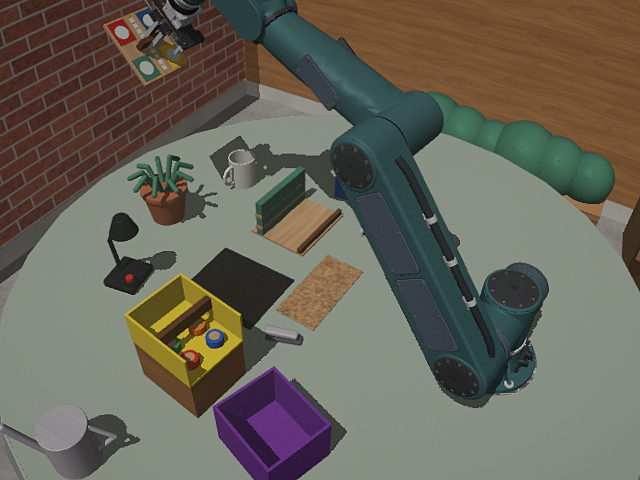

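```bash
python3 - <<'E'
from h import *
go(.6028,-.1466,.40)
E
```

```text
pos [ 0.9814 -0.049   0.4829] t 20.05 dist 0.3996 frac [-0.8316 -1.283   0.4665]
yaw of tool y -3.7 lean 45.17 az of lean -1.7 w 0.0138 F [-0.   0.2 -2.1]
```

Call:
drive_tool --commands '[[[-0.0693,-0.1069,0.0389,0],[-0.0693,-0.1069,0.0389,0],[-0.0693,-0.1069,0.0389,0],[-0.0693,-0.1069,0.0389,0],[-0.0693,-0.1069,0.0389,0],[-0.0693,-0.1069,0.0389,0],[-0.0693,-0.1069,0.0389,0],[-0.0693,-0.1069,0.0389,0],[-0.0693,-0.1069,0.0389,0],[-0.0693,-0.1069,0.0389,0],[-0.0693,-0.1069,0.0389,0],[-0.0693,-0.1069,0.0389,0],[0,0,0,0]]]'

```text
time: 21.35
tool_pos: [0.6003, -0.1477, 0.3985]
ee_rot: [1.595, 0.785, -0.033]
wrist_force: [1.1, -0.3, -2.0]
width: 0.014
```

```bash
python3 - <<'E'
from h import *
go(.6028,-.1466,.16);obs()
E
```

```text
pos [ 0.6003 -0.1477  0.3985] t 21.35 dist 0.2385 frac [ 0.6813 -0.6676  0.0115]
yaw of tool y -3.82 lean 45.03 az of lean -1.9 w 0.014 F [ 1.1 -0.3 -2. ]
time 21.35
joint_positions [-0.5271 -0.2962  1.5419  0.3687  1.1979 -0.4798]
tool_pos [ 0.6003 -0.1477  0.3985]
ee_rot [ 1.5949  0.7849 -0.0327]
wrist_force [ 1.1376 -0.2758 -2.0372]
width 0.014
[[ 0.707  0.705 -0.05 ]
 [-0.023 -0.047 -0.999]
 [-0.707  0.707 -0.017]]
```

Down in 8 rows to z 0.16 and look.

Call:
drive_tool --commands '[[[0.0852,-0.0835,0.0014,0],[0.0852,-0.0835,0.0014,0],[0.0852,-0.0835,0.0014,0],[0.0852,-0.0835,0.0014,0],[0.0852,-0.0835,0.0014,0],[0.0852,-0.0835,0.0014,0],[0.0852,-0.0835,0.0014,0],[0.0852,-0.0835,0.0014,0],[0,0,0,0],[0,0,0,0]]]'

```text
time: 22.35
tool_pos: [0.6065, -0.1453, 0.161]
ee_rot: [1.596, 0.783, -0.029]
wrist_force: [0.5, 0.4, -0.8]
width: 0.0136
```

```bash
python3 - <<'E'
from h import *
go(.6028,-.1466,.0814)
for n in ('side','top'): snap(n,n+'9.png')
s=dict(np.load('last_side.npz'))
cv2.imwrite('pics/side9a.png',cv2.resize(s['pixels'][120:300,200:400,::-1],None,fx=3.5,fy=3.3,interpolation=cv2.INTER_CUBIC))
E
```

```text
pos [ 0.6065 -0.1453  0.161 ] t 22.35 dist 0.0797 frac [ 0.2143 -0.2359  0.0116]
yaw of tool y -3.73 lean 45.11 az of lean -1.6 w 0.0136 F [ 0.5  0.4 -0.8]
```

View pics/side9a.png

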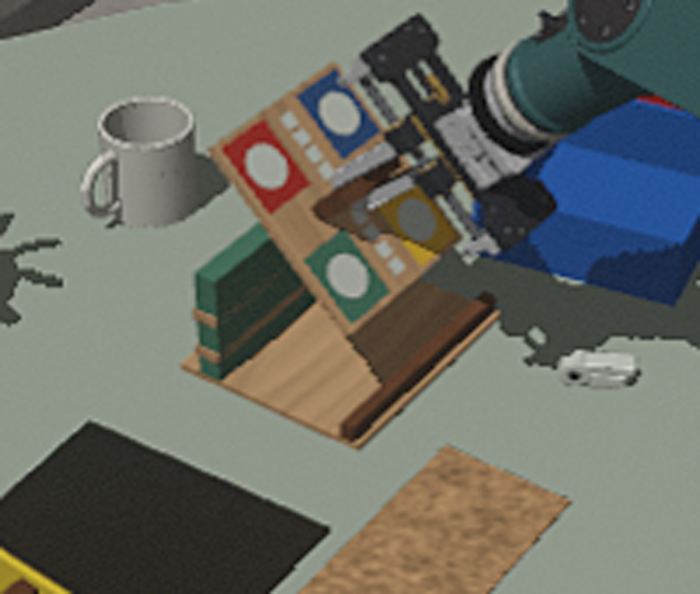

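View pics/top9.png

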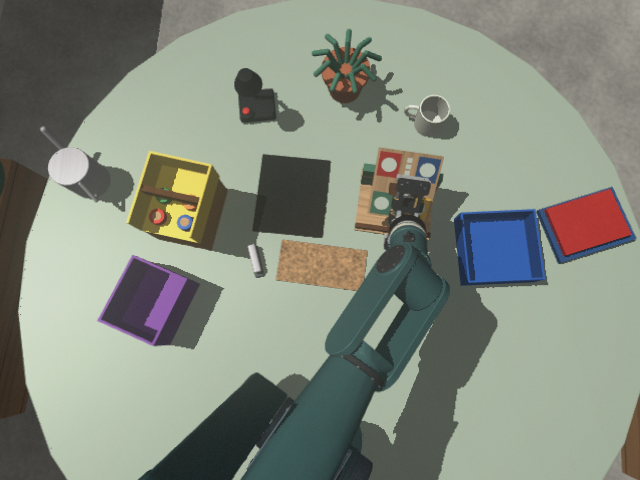

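Call:
drive_tool --commands '[[[0.04,-0.05,0.003,0],[0.04,-0.05,0.003,0],[0.045,-0.045,0.003,0],[0.045,-0.045,0.0026,0],[0.02,-0.02,0,0],[0,0,0,0],[0,0,0,0]]]'

```text
time: 23.15
tool_pos: [0.6035, -0.1474, 0.092]
ee_rot: [1.594, 0.781, -0.03]
wrist_force: [0.1, -0.2, -1.5]
width: 0.0135
```

```bash
python3 - <<'E'
from h import *
go(.6028,-.1466,.0814)
E
```

```text
pos [ 0.6035 -0.1474  0.092 ] t 23.15 dist 0.0107 frac [ 0.0278 -0.0324 -0.0023]
yaw of tool y -3.66 lean 45.26 az of lean -1.7 w 0.0135 F [ 0.1 -0.2 -1.5]
```

Call:
drive_tool --commands '[[[0.01,-0.012,0,0],[0.01,-0.012,0,0],[0.008,-0.009,0,0],[0,0,0,0],[0,0,0,0]]]'

```text
time: 23.65
tool_pos: [0.6016, -0.1466, 0.079]
ee_rot: [1.596, 0.784, -0.029]
wrist_force: [-0.2, -0.6, -1.3]
width: 0.0138
```

```bash
python3 - <<'E'
from h import *
go(.6028,-.1466,.0814)
for n in ('side','top'): snap(n,n+'10.png')
s=dict(np.load('last_side.npz'))
cv2.imwrite('pics/side10a.png',cv2.resize(s['pixels'][120:300,200:400,::-1],None,fx=3.5,fy=3.3,interpolation=cv2.INTER_CUBIC))
E
```

```text
pos [ 0.6016 -0.1466  0.079 ] t 23.65 dist 0.0026 frac [-0.0033  0.01   -0.0004]
yaw of tool y -3.72 lean 45.1 az of lean -1.7 w 0.0138 F [-0.2 -0.6 -1.3]
```

View pics/side10a.png

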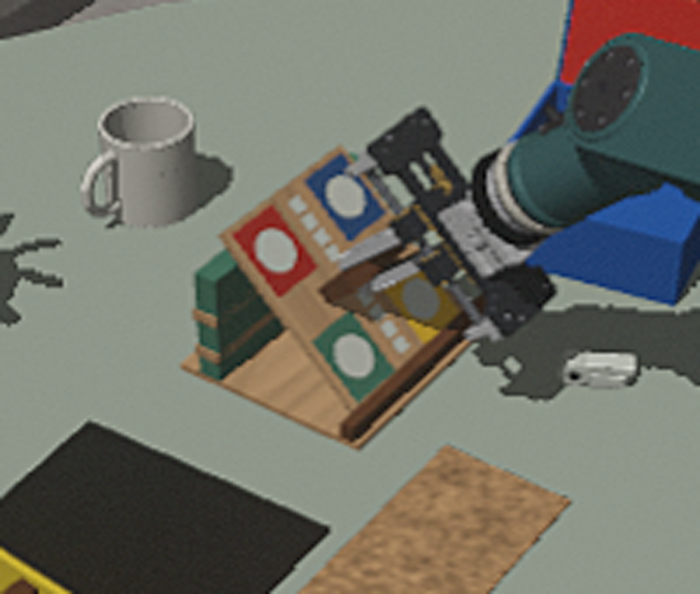

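Call:
drive_tool --commands '[[[0,0,0,0],[0,0,0,0],[0,0,0,0],[0,0,0,0],[0,0,0,0],[0,0,0,0]]]' --grip 0.45

```text
time: 24.35
tool_pos: [0.6017, -0.1467, 0.0793]
ee_rot: [1.596, 0.783, -0.029]
wrist_force: [-0.8, 1.0, 0.6]
width: 0.0421
```

Call:
drive_tool --commands '[[[-0.05,0,0,0],[-0.1,0,0,0],[-0.14,0,0,0],[-0.14,0,0,0],[-0.14,0,0,0],[-0.14,0,0,0],[0,0,0,0]]]'

```text
time: 25.05
tool_pos: [0.476, -0.1446, 0.2101]
ee_rot: [1.587, 0.776, -0.038]
wrist_force: [0.4, 0.1, 0.3]
width: 0.0422
```

```bash
python3 - <<'E'
from h import *
go(.6028,-.1466,.0814)
for n in ('side','top'): snap(n,n+'11.png')
s=dict(np.load('last_side.npz'))
cv2.imwrite('pics/side11a.png',cv2.resize(s['pixels'][120:300,200:400,::-1],None,fx=3.5,fy=3.3,interpolation=cv2.INTER_CUBIC))
E
```

```text
pos [ 0.476  -0.1446  0.2101] t 25.05 dist 0.1807 frac [ 0.7225 -0.0129 -0.011 ]
yaw of tool y -3.49 lean 45.56 az of lean -2.2 w 0.0422 F [0.4 0.1 0.3]
```

View pics/side11.png

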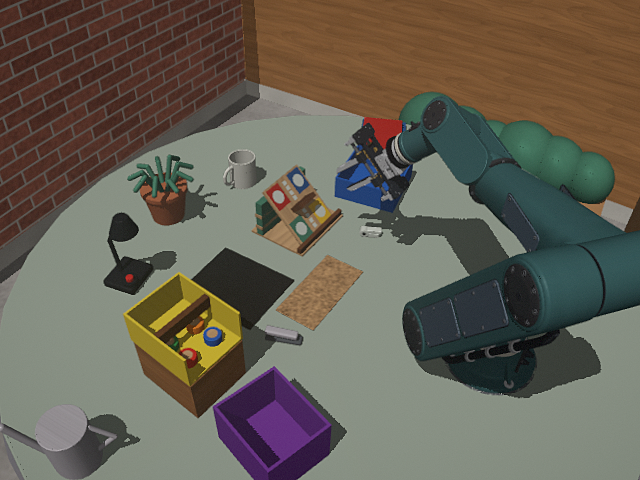

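View pics/top11.png

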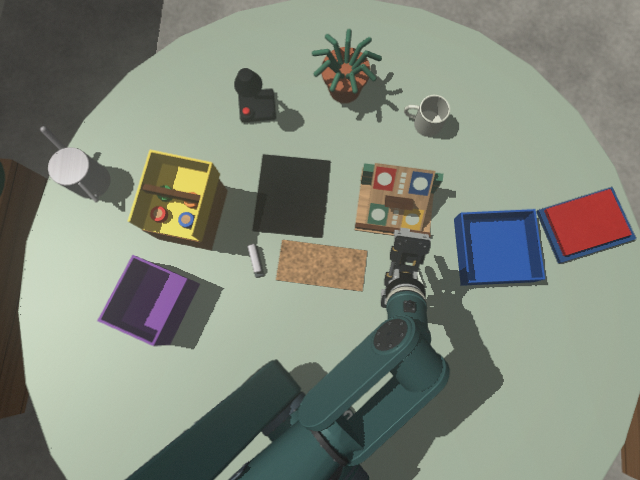

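```bash
python3 - <<'E'
from h import *
go(.35,-.02,.55)
E
```

```text
pos [ 0.476  -0.1435  0.205 ] t 25.15 dist 0.3875 frac [-1.3409  0.6018 -0.4918]
yaw of tool y -3.7 lean 45.19 az of lean -1.8 w 0.0422 F [ 0.8  0.5 -0.7]
```

Call:
drive_tool --commands '[[[-0.134,0.06,-0.049,0],[-0.134,0.06,-0.049,0],[-0.134,0.06,-0.049,0],[-0.134,0.06,-0.049,0],[-0.134,0.06,-0.049,0],[-0.134,0.06,-0.049,0],[-0.134,0.06,-0.049,0],[-0.134,0.06,-0.049,0],[-0.134,0.06,-0.049,0],[-0.134,0.06,-0.049,0],[0,0,0,0]]]' --grip 1

```text
time: 26.25
tool_pos: [0.3618, -0.0243, 0.5586]
ee_rot: [1.595, 0.786, -0.024]
wrist_force: [-0.5, -0.3, 0.6]
width: 0.0938
```

```bash
python3 - <<'E'
from h import *
obs();go(.30,-.015,.50)
E
```

```text
time 26.25
joint_positions [-0.6715 -0.7253  1.4238  0.4481  1.7509 -0.3813]
tool_pos [ 0.3618 -0.0243  0.5586]
ee_rot [ 1.5947  0.7858 -0.0242]
wrist_force [-0.4714 -0.2805  0.5578]
width 0.0938
[[ 0.707  0.706 -0.041]
 [-0.017 -0.041 -0.999]
 [-0.707  0.707 -0.017]]
pos [ 0.3618 -0.0243  0.5586] t 26.25 dist 0.0856 frac [-0.0096 -0.3416 -0.0231]
yaw of tool y -3.32 lean 44.98 az of lean -1.4 w 0.0938 F [-0.5 -0.3  0.6]
```

Call:
drive_tool --commands '[[[0,-0.16,0,0],[0,-0.16,0,0],[0,-0.16,0,0],[0,-0.16,0,0],[0,-0.16,0,0],[0,-0.16,0,0],[0,-0.16,0,0],[0,-0.16,0,0],[0,0,0,0]]]'

```text
time: 27.15
tool_pos: [0.262, -0.1053, 0.4561]
ee_rot: [1.729, 0.962, 0.112]
wrist_force: [0.1, -0.7, -1.3]
width: 0.0938
```

```bash
python3 - <<'E'
from h import *
obs();go(.30,-.015,.50)
E
```

```text
time 27.15
joint_positions [-1.5237 -0.7508  1.5811  0.7771  2.1907 -0.9731]
tool_pos [ 0.262  -0.1053  0.4561]
ee_rot [1.7289 0.9619 0.1123]
wrist_force [ 0.1439 -0.6556 -1.2758]
width 0.0938
[[ 0.568  0.823 -0.018]
 [ 0.064 -0.066 -0.996]
 [-0.82   0.565 -0.09 ]]
pos [ 0.262  -0.1053  0.4561] t 27.15 dist 0.1073 frac [-0.0343  0.2006 -0.3781]
yaw of tool y -4.57 lean 34.89 az of lean 6.4 w 0.0938 F [ 0.1 -0.7 -1.3]
```

```bash
python3 - <<'E'
from h import *
go(.42,.045,.46);go(.42,.045,.22)
E
```

```text
pos [ 0.262  -0.1053  0.4561] t 27.15 dist 0.2181 frac [ 0.3851  0.4893 -0.6111]
yaw of tool y -4.57 lean 34.89 az of lean 6.4 w 0.0938 F [ 0.1 -0.7 -1.3]
pos [ 0.262  -0.1053  0.4561] t 27.15 dist 0.3214 frac [ 1.1726 -0.0529 -0.5246]
yaw of tool y -4.57 lean 34.89 az of lean 6.4 w 0.0938 F [ 0.1 -0.7 -1.3]
```

Call:
drive_tool --commands '[[[0.065,0.08,-0.102,0],[0.065,0.08,-0.102,0],[0.065,0.08,-0.102,0],[0.065,0.08,-0.102,0],[0.065,0.08,-0.102,0],[0.065,0.08,-0.102,0],[0.13,-0.09,0.012,0],[0.13,-0.09,0.012,0],[0.13,-0.09,0.012,0],[0.13,-0.09,0.012,0],[0.13,-0.09,0.012,0],[0.13,-0.09,0.012,0],[0,0,0,0],[0,0,0,0]]]'

```text
time: 28.55
tool_pos: [0.3998, 0.0203, 0.223]
ee_rot: [1.725, 0.989, 0.13]
wrist_force: [0.9, -1.1, 0.8]
width: 0.0941
```

```bash
python3 - <<'E'
from h import *
obs();go(.42,.045,.22)
E
```

```text
time 28.55
joint_positions [-0.2966 -0.7542  2.0552  0.2374  1.3086 -0.2709]
tool_pos [0.3998 0.0203 0.223 ]
ee_rot [1.7254 0.9893 0.1298]
wrist_force [ 0.9113 -1.1268  0.8067]
width 0.0941
[[ 0.545  0.839  0.   ]
 [ 0.071 -0.046 -0.996]
 [-0.836  0.543 -0.085]]
pos [0.3998 0.0203 0.223 ] t 28.55 dist 0.032 frac [ 0.061   0.0565 -0.0975]
yaw of tool y -3.13 lean 33.32 az of lean 7.4 w 0.0941 F [ 0.9 -1.1  0.8]
```

Call:
drive_tool --commands '[[[-0.08,-0.13,-0.03,0],[-0.08,-0.13,-0.03,0],[-0.08,-0.13,-0.03,0],[-0.06,-0.14,-0.02,0],[-0.06,-0.14,-0.02,0],[-0.06,-0.14,-0.02,0],[-0.06,-0.14,-0.02,0],[-0.06,-0.14,-0.02,0],[0,0,0,0]]]'

```text
time: 29.45
tool_pos: [0.3059, 0.1216, 0.2501]
ee_rot: [1.682, 1.167, 0.088]
wrist_force: [0.5, -0.5, 0.3]
width: 0.0943
```

```bash
python3 - <<'E'
from h import *
obs();go(.42,.045,.22)
E
```

```text
time 29.45
joint_positions [ 0.291  -0.7566  1.9443 -0.0795  1.5577  0.2992]
tool_pos [0.3059 0.1216 0.2501]
ee_rot [1.6815 1.167  0.0876]
wrist_force [ 0.4523 -0.521   0.338 ]
width 0.0943
[[ 0.391  0.92  -0.014]
 [ 0.034 -0.03  -0.999]
 [-0.92   0.39  -0.043]]
pos [0.3059 0.1216 0.2501] t 29.45 dist 0.1407 frac [0.2789 0.3823 0.3049]
yaw of tool y -1.88 lean 23.13 az of lean 5.0 w 0.0943 F [ 0.5 -0.5  0.3]
```

Call:
drive_tool --commands '[[[-0.04,-0.14,0.05,0],[-0.04,-0.14,0.05,0],[-0.04,-0.14,0.05,0],[-0.03,-0.14,0.04,0],[-0.03,-0.14,0.04,0],[-0.02,-0.14,0.04,0],[-0.02,-0.14,0.04,0],[-0.02,-0.14,0.04,0],[0,0,0,0]]]'

```text
time: 30.35
tool_pos: [0.1093, 0.1719, 0.2415]
ee_rot: [1.338, 1.259, -0.27]
wrist_force: [0.2, -0.2, -1.0]
width: 0.0941
```

```bash
python3 - <<'E'
from h import *
obs();go(.42,.045,.22)
E
```

```text
time 30.35
joint_positions [ 1.2568 -0.7565  1.9389 -0.333   1.926   1.172 ]
tool_pos [0.1093 0.1719 0.2415]
ee_rot [ 1.3384  1.259  -0.2695]
wrist_force [ 0.1822 -0.1901 -0.9704]
width 0.0941
[[ 0.296  0.954 -0.048]
 [-0.082 -0.025 -0.996]
 [-0.952  0.299  0.071]]
pos [0.1093 0.1719 0.2415] t 30.35 dist 0.3363 frac [0.4907 1.1725 0.4404]
yaw of tool y -1.48 lean 17.87 az of lean -15.4 w 0.0941 F [ 0.2 -0.2 -1. ]
```

```bash
python3 - <<'E'
from h import *
go(.32,-.083,.25)
E
```

```text
pos [0.1093 0.1719 0.2415] t 30.35 dist 0.3308 frac [0.3001 0.8393 0.9782]
yaw of tool y -1.48 lean 17.87 az of lean -15.4 w 0.0941 F [ 0.2 -0.2 -1. ]
```

Call:
drive_tool --commands '[[[0.05,0.14,0,0],[0.05,0.14,0,0],[0.05,0.14,0,0],[0.05,0.14,0,0],[0.05,0.14,0,0],[0.05,0.14,0.1,0],[0.0,0.0,0.14,0],[0,0,0.14,0],[0,0,0.14,0],[0,0,0.14,0],[0,0,0.14,0],[0,0,0.14,0],[0,0,0,0]]]'

```text
time: 31.65
tool_pos: [0.3193, -0.0879, 0.2513]
ee_rot: [1.312, 1.252, -0.329]
wrist_force: [-0.8, 0.2, 0.5]
width: 0.0939
```

```bash
python3 - <<'E'
from h import *
obs();go(.32,-.083,.25)
E
```

```text
time 31.65
joint_positions [-0.4969 -0.6967  1.8967  0.0524  1.6267 -0.415 ]
tool_pos [ 0.3193 -0.0879  0.2513]
ee_rot [ 1.3121  1.2518 -0.3294]
wrist_force [-0.7945  0.1568  0.5092]
width 0.0939
[[ 0.297  0.951 -0.083]
 [-0.101 -0.055 -0.993]
 [-0.95   0.303  0.08 ]]
pos [ 0.3193 -0.0879  0.2513] t 31.65 dist 0.0051 frac [ 0.0037 -0.0001 -0.0202]
yaw of tool y -3.3 lean 18.28 az of lean -18.9 w 0.0939 F [-0.8  0.2  0.5]
```

Call:
drive_tool --commands '[[[-0.03,-0.112,-0.022,0],[-0.03,-0.112,-0.022,0],[-0.025,-0.112,-0.022,0],[-0.025,-0.112,-0.022,0],[-0.02,-0.112,-0.022,0]]]'

```text
time: 32.15
tool_pos: [0.2668, -0.0608, 0.2605]
ee_rot: [1.281, 1.343, -0.342]
wrist_force: [-0.1, -0.2, 0.4]
width: 0.094
```

```bash
cat >> h.py <<'E'
def push(d=.03,down=0.0):
    o=robot.get_obs();M=R.from_euler('xyz',o['ee_rot']).as_matrix()
    p=o['tool_pos'];v=-np.array([p[0],p[1],0])/np.hypot(p[0],p[1])*d+np.array([0,0,-down])
    print('push frac',np.round(M.T@v/.25,4),'az',np.degrees(np.arctan2(p[1],p[0])).round(1),'r',np.hypot(p[0],p[1]).round(3),'q',np.round(o['joint_positions'],2))
E
python3 - <<'E'
from h import *
go(.32,-.083,.25);push()
E
```

```text
pos [ 0.2668 -0.0608  0.2605] t 32.15 dist 0.0586 frac [0.093  0.2023 0.0733]
yaw of tool y -2.58 lean 13.04 az of lean -19.6 w 0.094 F [-0.1 -0.2  0.4]
push frac [-0.0269 -0.1153 -0.0196] az -12.8 r 0.274 q [-0.47 -0.76  1.88  0.03  1.79 -0.41]
```

Call:
drive_tool --commands '[[[-0.02,-0.115,-0.015,0],[-0.02,-0.115,-0.015,0],[-0.015,-0.115,-0.015,0],[-0.015,-0.115,-0.015,0],[-0.01,-0.115,-0.015,0]]]'

```text
time: 32.65
tool_pos: [0.2255, -0.0518, 0.2815]
ee_rot: [1.157, 1.442, -0.468]
wrist_force: [-0.6, 0.8, 0.6]
width: 0.094
```

```bash
python3 - <<'E'
from h import *
go(.32,-.083,.25);push()
E
```

```text
pos [ 0.2255 -0.0518  0.2815] t 32.65 dist 0.1044 frac [0.1754 0.3666 0.0965]
yaw of tool y -2.9 lean 7.35 az of lean -26.8 w 0.094 F [-0.6  0.8  0.6]
push frac [-0.0149 -0.1173 -0.0202] az -12.9 r 0.231 q [-0.47 -0.76  1.83  0.    1.94 -0.42]
```

Call:
drive_tool --commands '[[[-0.03,-0.115,-0.02,0],[-0.03,-0.115,-0.02,0],[-0.02,-0.115,-0.02,0],[-0.02,-0.115,-0.02,0]]]'

```text
time: 33.05
tool_pos: [0.1866, -0.035, 0.3226]
ee_rot: [0.769, 1.509, -0.858]
wrist_force: [0.3, 0.9, 0.2]
width: 0.0941
```

```bash
python3 - <<'E'
from h import *
go(.32,-.083,.25);push();obs();snap('side','side12.png')
snap('top','top12.png')
E
```

```text
pos [ 0.1866 -0.035   0.3226] t 33.05 dist 0.1593 frac [0.3205 0.5302 0.1482]
yaw of tool y -3.16 lean 3.56 az of lean -49.2 w 0.0941 F [0.3 0.9 0.2]
push frac [-0.0058 -0.1189 -0.0153] az -10.6 r 0.19 q [-0.44 -0.76  1.74 -0.03  2.1  -0.4 ]
time 33.05
joint_positions [-0.4396 -0.7557  1.7391 -0.0292  2.1013 -0.399 ]
tool_pos [ 0.1866 -0.035   0.3226]
ee_rot [ 0.769   1.5087 -0.8579]
wrist_force [0.288  0.9073 0.2356]
width 0.0941
[[ 0.041  0.998 -0.057]
 [-0.047 -0.055 -0.997]
 [-0.998  0.043  0.045]]
```

View pics/side12.png

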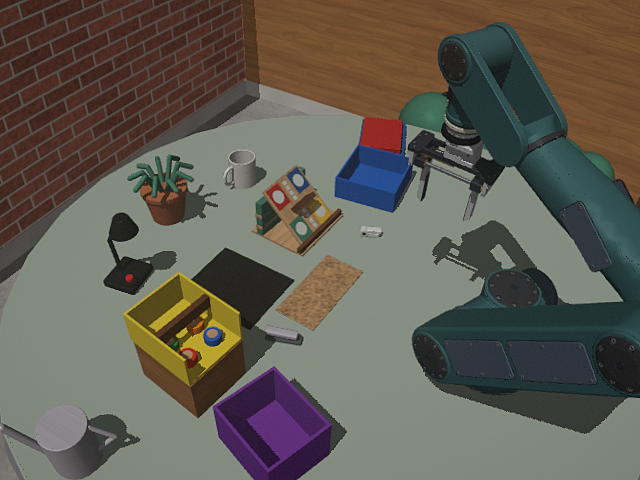

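```bash
python3 - <<'E'
from h import *
go(.15,-.16,.32)
E
```

```text
pos [ 0.1872 -0.0351  0.3236] t 33.15 dist 0.1304 frac [ 0.0321 -0.122   0.5059]
yaw of tool y -3.11 lean 3.75 az of lean -47.6 w 0.0938 F [-0.3  0.2  1. ]
```

Call:
drive_tool --commands '[[[0.01,-0.02,0.13,0],[0.01,-0.03,0.13,0],[0.01,-0.03,0.13,0],[0,-0.03,0.12,0],[0.04,-0.086,-0.083,0],[0.04,-0.086,-0.083,0],[0.04,-0.086,-0.083,0],[0,0,0,0]]]'

```text
time: 33.95
tool_pos: [0.129, -0.1332, 0.3021]
ee_rot: [0.613, 1.557, -1.013]
wrist_force: [-1.3, -0.2, -0.0]
width: 0.094
```

```bash
python3 - <<'E'
from h import *
go(.15,-.16,.32);push();obs()
E
```

```text
pos [ 0.129  -0.1332  0.3021] t 33.95 dist 0.0385 frac [-0.0698  0.0904  0.1034]
yaw of tool y -3.16 lean 0.79 az of lean -58.0 w 0.094 F [-1.3 -0.2 -0. ]
push frac [-0.0016 -0.0881 -0.0814] az -45.9 r 0.185 q [-1.11 -0.76  1.78  0.    2.1  -1.06]
time 33.95
joint_positions [-1.1143e+00 -7.5570e-01  1.7808e+00  1.6000e-03  2.1027e+00 -1.0583e+00]
tool_pos [ 0.129  -0.1332  0.3021]
ee_rot [ 0.6129  1.557  -1.0131]
wrist_force [-1.2936 -0.2045 -0.0143]
width 0.094
[[ 0.007  0.998 -0.055]
 [-0.012 -0.055 -0.998]
 [-1.     0.008  0.011]]
```

```bash
cat > kin.py <<'E'
import numpy as np
from scipy.optimize import least_squares
from scipy.spatial.transform import Rotation as R
Ry=lambda a:R.from_euler('y',a).as_matrix(); Rz=lambda a:R.from_euler('z',a).as_matrix()
par=None
def fk(q,p):
    a1x,a1y,h,ay,L1,bx,by,L2,Lt=p
    R1=Rz(q[0]);A=R1@Ry(q[1]);B=A@Ry(q[2]);C=B@Rz(q[3])@Ry(q[4]);D=C@Rz(q[5])
    pos=R1@[a1x,a1y,h]+A@[0,ay,L1]+B@[bx,by,L2]+C@[0,0,Lt]
    T=np.stack([D[:,2],D[:,1],-D[:,0]],1)
    return pos,T
S=[([1.2349,.088,1.3722,0,1.6836,-.1031],[.1267,.5346,.2043]),
([1.2629,.6891,.2756,.0061,2.1097,-.0718],[.1798,.7583,.3513]),
([1.2679,.7925,.2747,.0182,1.8207,-.0633],[.2067,.8721,.2815]),
([1.2461,.2565,1.3067,.0438,1.1344,-.1014],[.1773,.7476,.1737]),
([1.1461,-.4415,1.4835,.0827,1.6523,-.167],[.104,.4375,.4086]),
([.9454,-.7555,1.6145,.1689,1.8625,-.3075],[.0701,.2902,.4131]),
([.8808,-.7563,1.5311,.1849,2.0021,-.3493],[.0606,.2543,.4421]),
([.5426,.4347,.5448,.0213,2.1649,.6708],[.532,.3941,.4043]),
([-.1342,.6492,.2739,.0753,1.4301,-.0596],[.9811,-.049,.4851]),
([-.5271,-.2962,1.5419,.3687,1.1979,-.4798],[.6003,-.1477,.3985]),
([-.6715,-.7253,1.4238,.4481,1.7509,-.3813],[.3618,-.0243,.5586]),
([-1.5237,-.7508,1.5811,.7771,2.1907,-.9731],[.262,-.1053,.4561]),
([1.2568,-.7565,1.9389,-.333,1.926,1.172],[.1093,.1719,.2415]),
([-1.1143,-.7557,1.7808,.0016,2.1027,-1.0583],[.129,-.1332,.3021])]
if __name__=='__main__':
    f=lambda p:np.concatenate([fk(q,p)[0]-x for q,x in S])
    best=None
    for h in(.1,.2,.3,.4):
        s=least_squares(f,[0,0,h,.05,.45,0,0,.4,.25])
        if best is None or s.cost<best.cost: best=s
    print(best.x.round(4),np.abs(best.fun).max())
    np.save('par.npy',best.x)
    for q,x in [S[12],S[9]]: print(fk(q,best.x)[1].round(3))
E
python3 kin.py
```

```text
[ 0.      0.3756  0.1527  0.0152  0.449   0.1007 -0.3342  0.4998  0.3507] 6.332597276922924e-05
[[ 0.296  0.048  0.954]
 [-0.082  0.996 -0.025]
 [-0.952 -0.071  0.299]]
[[ 0.707  0.05   0.705]
 [-0.023  0.999 -0.047]
 [-0.707  0.017  0.707]]
```

```bash
cat > ik.py <<'E'
from kin import *
P=np.load('par.npy') if __import__('os').path.exists('par.npy') else None
lo=np.array([-3.1,-.76,.27,-1.08,.17,-2.57]);hi=np.array([3.1,2.03,2.55,4.22,2.65,2.57])
def fkt(q):
    pos,T=fk(q,P); D0=-T[:,2];D1=T[:,1];D2=T[:,0]
    return pos,np.stack([D2,-D0,-D1],1) if False else np.stack([D2,T[:,2],-D1],1)
def ori(lean,L,psi):
    """tool x leaned by lean(deg) toward azimuth L; psi: azimuth of tool y if lean removed"""
    T0=np.array([[0,np.cos(psi),0],[0,np.sin(psi),0],[-1,0,0]],float);T0[:,2]=np.cross(T0[:,0],T0[:,1])
    ax=np.array([np.sin(L),-np.cos(L),0]) # rotate -z toward L
    return R.from_rotvec(ax*lean).as_matrix()@T0
def ik(pos,T,seed=None,w=.3):
    best=None
    seeds=[seed] if seed is not None else []
    a=np.arctan2(pos[1],pos[0])
    for s6 in(-1.5,0,1.5):
        for s4 in(-.5,0.,1,3): seeds.append(np.clip([a,0,1.4,s4,1.5,s6],lo,hi))
    for s in seeds:
        f=lambda q:np.r_[fkt(q)[0]-pos,w*R.from_matrix(fkt(q)[1]@T.T).as_rotvec()]
        r=least_squares(f,np.clip(s,lo+1e-6,hi-1e-6),bounds=(lo,hi))
        if best is None or r.cost<best.cost-1e-9: best=r
        if best.cost<1e-9: break
    return best.x,best.cost
E
python3 - <<'E'
from ik import *
from h import robot
o=robot.get_obs(); p,T=fkt(o['joint_positions']); print(p-o['tool_pos']); print((T-R.from_euler('xyz',o['ee_rot']).as_matrix()).round(3))
d=np.radians
tub=np.array([.508,-.408])
for L in (-39,0,60,80,97,110):
    for s in (0,180):
        psi=d(L+s)  # tool y toward back (s=0) or front
        T=ori(d(42),d(L),psi)
        u=np.array([np.cos(d(L)),np.sin(d(L))])
        pos=np.r_[tub+u*.03,.21]
        q,c=ik(pos,T); 
        out=[]
        for dpsi in(90,-90,180,0):
            qq,cc=ik(np.r_[u*.6,.35],ori(d(42),d(L),psi+d(dpsi))); out.append((dpsi,cc<1e-6,qq[5].round(2)))
        print(L,s,c<1e-6,q.round(2),out)
E
```

```text
[ 3.66253081e-06 -2.10598067e-06  9.27356132e-06]
[[-0. -0. -0.]
 [-0. -0.  0.]
 [ 0. -0. -0.]]
-39 0 True [-0.8  -0.11  1.74  0.11  0.79 -0.17] [(90, np.True_, np.float64(-1.74)), (-90, np.True_, np.float64(1.4)), (180, np.False_, np.float64(2.57)), (0, np.True_, np.float64(-0.17))]
-39 180 False [-0.94 -0.13  1.8   0.44  0.76  2.57] [(90, np.True_, np.float64(1.4)), (-90, np.True_, np.float64(-1.74)), (180, np.True_, np.float64(-0.17)), (0, np.False_, np.float64(2.57))]
0 0 True [-1.04  0.03  1.6   0.68  1.18 -1.2 ] [(90, np.True_, np.float64(-1.74)), (-90, np.True_, np.float64(1.4)), (180, np.False_, np.float64(2.57)), (0, np.True_, np.float64(-0.17))]
0 180 True [-1.04  0.03  1.6   0.68  1.18  1.94] [(90, np.True_, np.float64(1.4)), (-90, np.True_, np.float64(-1.74)), (180, np.True_, np.float64(-0.17)), (0, np.False_, np.float64(2.57))]
60 0 True [-1.04  0.48  1.05  0.67  1.94 -1.95] [(90, np.True_, np.float64(-1.74)), (-90, np.True_, np.float64(1.4)), (180, np.False_, np.float64(2.57)), (0, np.True_, np.float64(-0.17))]
60 180 True [-1.04  0.48  1.05  0.67  1.94  1.19] [(90, np.
[... 567 characters left out ...]
rue_, np.float64(-1.74)), (-90, np.True_, np.float64(1.4)), (180, np.False_, np.float64(2.57)), (0, np.True_, np.float64(-0.17))]
97 180 True [-0.92  0.73  0.67  0.48  2.34  0.76] [(90, np.True_, np.float64(1.4)), (-90, np.True_, np.float64(-1.74)), (180, np.True_, np.float64(-0.17)), (0, np.False_, np.float64(2.57))]
110 0 False [-0.87  0.81  0.55  0.38  2.45 -2.57] [(90, np.True_, np.float64(-1.74)), (-90, np.True_, np.float64(1.4)), (180, np.False_, np.float64(2.57)), (0, np.True_, np.float64(-0.17))]
110 180 True [-0.87  0.8   0.56  0.37  2.45  0.55] [(90, np.True_, np.float64(1.4)), (-90, np.True_, np.float64(-1.74)), (180, np.True_, np.float64(-0.17)), (0, np.False_, np.float64(2.57))]
```

```bash
python3 - <<'E'
from meas import *
s=dict(np.load('last_top.npz')); P=cloud(s); I=s['pixels'].astype(int); r,g,b=I[...,0],I[...,1],I[...,2]
z=P[...,2]
m=(z>.193)&(z<.204)&near(P,.53,.39,.14);rect(m,P,'rim')
m=(z>.182)&(z<.198)&near(P,.53,.39,.14)&(r<120)&(g<90);rect(clean(m,2),P,'bar')
m=(z>0.062)&(z<0.078)&near(P,.51,-.41,.15)&(b>r+30)&(P[...,1]>-.505); rect(clean(m,2),P,'tub rim')
im=s['pixels'][:,:,::-1]
cv2.imwrite('pics/top12a.png',cv2.resize(im[140:250,120:235],None,fx=5,fy=5,interpolation=cv2.INTER_CUBIC))
cv2.imwrite('pics/top12b.png',cv2.resize(im[195:300,445:555],None,fx=5,fy=5,interpolation=cv2.INTER_CUBIC))
E
```

```text
rim 804 c [537.1 391.1] size [153.7 178.6] ang 82.6 z 197.4
bar 673 c [535.3 388.7] size [146.7 172.5] ang 83.0 z 189.2
tub rim 635 c [ 520.3 -428.9] size [193.9 226.5] ang 8.1 z 68.1
```

View pics/top12a.png

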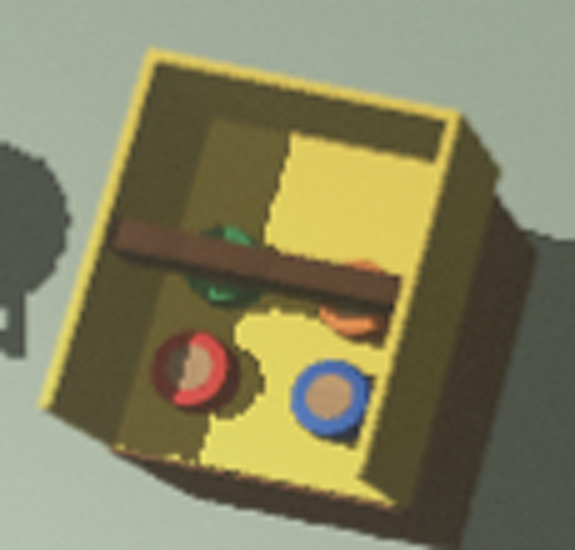

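View pics/top12b.png

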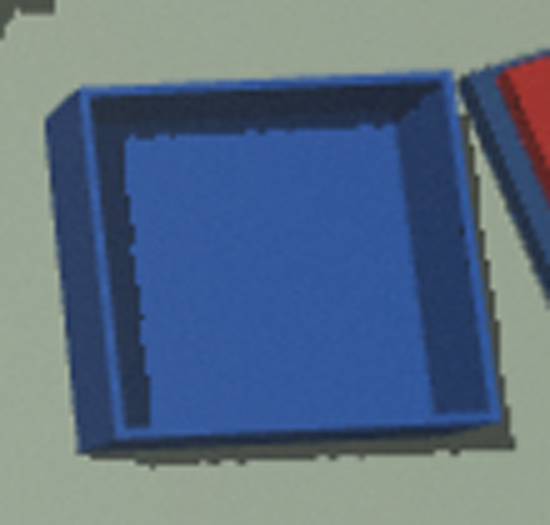

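```bash
cat >> h.py <<'E'
def pix(s,u,v,z):
    """world point on plane z for pixel"""
    n=cv2.undistortPoints(np.array([[[u,v]]],float),s['mtx'],np.array([float(s['k1']),0,0,0]))[0,0]
    E=np.linalg.inv(s['extrinsics']); d=E[:3,:3]@np.array([n[0],-n[1],-1.]); o=E[:3,3]
    return o+d*(z-o[2])/d[2]
E
python3 - <<'E'
from h import *
s=dict(np.load('last_top.npz'))
C=np.array([pix(s,*p,.07)[:2] for p in [(462,213),(535,209.6),(544.6,279),(469,282)]])
print(C.round(4),C.mean(0)); print(np.linalg.norm(C-np.roll(C,-1,0),axis=1), np.degrees(np.arctan2(*(C[0]-C[3])[::-1])),np.degrees(np.arctan2(*(C[1]-C[2])[::-1])))
for q in [(143.6,187.6),(199.6,198)]: print(pix(s,*q,.192))
P=cloud(s)
for q in [(150,189),(160,191),(170,193),(190,196)]: print(P[q[1],q[0]])
# bar: dark brown pixels within tray
I=s['pixels'].astype(int)
z=P[...,2]; d=(I[...,0]<115)&(I[...,0]>40)&(I[...,1]<70)&(z>.18)&(z<.2)&(np.hypot(P[...,0]-.53,P[...,1]-.39)<.075)
m=cv2.morphologyEx(d.astype(np.uint8),cv2.MORPH_OPEN,np.ones((2,2)))>0
print(m.sum(),cv2.minAreaRect((P[m][:,:2]*1000).astype(np.float32)))
E
```

```text
[[ 0.5849 -0.3106]
 [ 0.6108 -0.4944]
 [ 0.4351 -0.5187]
 [ 0.41   -0.3343]] [ 0.51020173 -0.41449772]
[0.18555702 0.17740306 0.18615398 0.17649243] 7.700569027167569 7.894396915432817
[0.54206918 0.45577934 0.192     ]
[0.52958537 0.32427493 0.192     ]
[0.54042575 0.44109861 0.19096179]
[0.53825837 0.41812275 0.18948188]
[0.53501902 0.39359972 0.19195158]
[0.53155209 0.34602959 0.19458259]
88 ((533.6078491210938, 390.8074951171875), (140.2620391845703, 11.898904800415039), 82.2525863647461)
```

Call:
drive_tool --commands '[[[-0.03,0.1,0,0],[-0.03,0.15,0,0],[-0.03,0.15,0,0],[-0.03,0.15,0,0.0028],[0,0.09,-0.13,0.0028],[0,0.09,-0.15,0.0028],[0,0.09,-0.15,0.0028],[0,0.09,-0.15,0],[0,0.09,-0.15,0],[0,0.09,-0.15,0],[0,0.09,-0.15,0],[0,0.09,-0.15,0],[0,0.09,-0.15,0],[0,0.06,-0.15,0],[0,0.06,-0.15,0],[0,0,-0.15,0],[0,0,-0.15,0],[0,0,0,0],[0,0,0,0]]]'

```text
time: 35.85
tool_pos: [0.5538, 0.3127, 0.3291]
ee_rot: [0.58, 1.556, -1.115]
wrist_force: [-0.3, 0.2, 0.0]
width: 0.094
```

```bash
python3 - <<'E'
from h import *
go(.534,.3912,.155);obs()
E
```

```text
pos [0.5538 0.3127 0.3291] t 35.85 dist 0.192 frac [ 0.6916 -0.1232 -0.3103]
yaw of tool y -7.11 lean 0.85 az of lean -63.9 w 0.094 F [-0.3  0.2  0. ]
time 35.85
joint_positions [ 0.4332  0.3021  0.8756 -0.0161  1.9635  0.5511]
tool_pos [0.5538 0.3127 0.3291]
ee_rot [ 0.5802  1.5559 -1.1147]
wrist_force [-0.2785  0.1687  0.0251]
width 0.094
[[ 0.007  0.992 -0.124]
 [-0.013 -0.124 -0.992]
 [-1.     0.008  0.012]]
```

Move over the bar at this height, then descend.

Call:
drive_tool --commands '[[[0,-0.04,-0.1,0],[0,-0.04,-0.1,0],[0,-0.043,-0.11,0],[0.1,0,0,0],[0.12,0,0,0],[0.12,0,0,0],[0.12,0,0,0],[0,0,0,0],[0,0,0,0]]]'

```text
time: 36.75
tool_pos: [0.5346, 0.3894, 0.2148]
ee_rot: [0.681, 1.556, -1.018]
wrist_force: [0.9, -0.5, 1.5]
width: 0.0939
```

```bash
python3 - <<'E'
from h import *
go(.534,.3912,.155)
s=snap('side','side13.png');snap('top','top13.png')
cv2.imwrite('pics/side13a.png',cv2.resize(s['pixels'][200:430,80:320,::-1],None,fx=2.6,fy=2.6,interpolation=cv2.INTER_CUBIC))
E
```

```text
pos [0.5346 0.3894 0.2148] t 36.75 dist 0.0598 frac [ 0.2389 -0.0055 -0.0097]
yaw of tool y -7.35 lean 0.84 az of lean -58.3 w 0.0939 F [ 0.9 -0.5  1.5]
```

View pics/side13a.png

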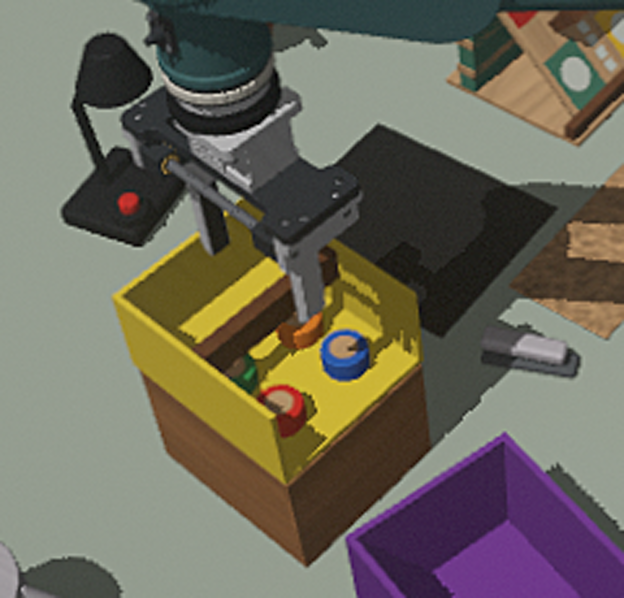

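Call:
drive_tool --commands '[[[0.08,-0.002,-0.003,0],[0.08,-0.002,-0.003,0],[0.05,-0.002,-0.003,0],[0.03,0,0,0],[0,0,0,0]]]'

```text
time: 37.35
tool_pos: [0.5338, 0.3917, 0.1538]
ee_rot: [0.641, 1.556, -1.058]
wrist_force: [-0.4, 0.3, 0.3]
width: 0.0936
```

Call:
drive_tool --commands '[[[0,0,0,0],[0,0,0,0],[0,0,0,0],[0,0,0,0],[0,0,0,0],[0,0,0,0],[0,0,0,0],[0,0,0,0],[0,0,0,0],[0,0,0,0],[0,0,0,0],[0,0,0,0],[0,0,0,0],[0,0,0,0]]]' --grip 0

```text
time: 38.75
tool_pos: [0.5341, 0.3915, 0.1543]
ee_rot: [0.7, 1.556, -0.999]
wrist_force: [1.9, -1.4, 1.3]
width: 0.0139
```

```bash
python3 - <<'E'
from h import *
go(.534,.3912,.155)
E
```

```text
pos [0.5341 0.3915 0.1543] t 38.75 dist 0.0008 frac [-0.0028 -0.0001  0.0013]
yaw of tool y -7.33 lean 0.85 az of lean -57.2 w 0.0139 F [ 1.9 -1.4  1.3]
```

Call:
drive_tool --commands '[[[-0.03,0,0,0],[-0.05,0,0,0],[-0.06,0,0,0],[-0.08,0,0,0],[-0.08,0,0,0],[-0.08,0,0,0],[-0.08,0,0,0],[-0.08,0,0,0],[-0.08,0,0,0],[-0.08,0,0,0],[-0.06,0,0,0],[-0.04,0,0,0],[0,0,0,0],[0,0,0,0]]]'

```text
time: 40.15
tool_pos: [0.5323, 0.3943, 0.3539]
ee_rot: [0.669, 1.556, -1.03]
wrist_force: [0.4, 0.5, -4.0]
width: 0.0139
```

```bash
python3 - <<'E'
from h import *
go(.02,.7,.42)
s=snap('side','side14.png')
cv2.imwrite('pics/side14a.png',cv2.resize(s['pixels'][100:430,60:340,::-1],None,fx=1.8,fy=1.8,interpolation=cv2.INTER_CUBIC))
# sim path feasibility
from ik import *
d=np.radians
def path(poses,q):
    for nm,pos,T in poses:
        q,c=ik(np.array(pos),T,seed=q); print(nm,c<1e-6,q.round(2))
    return q
o=robot.get_obs();q=o['joint_positions']
Ld=90
path([('tilt pre',(0.02,.7,.42),ori(0,0,d(-20))),('tilted',(0,.75,.42),ori(d(42),d(Ld),d(-20))),('mid',(.35,.45,.42),ori(d(42),d(Ld),d(-20))),('mid2',(.55,.1,.42),ori(d(42),d(Ld),d(-20))),('tub',(.51,-.33,.3),ori(d(42),d(Ld),d(-20))),('tub2',(.51,-.33,.24),ori(d(42),d(Ld),d(-20))),('turn',(.51,-.33,.22),ori(d(42),d(Ld),d(30))),('pour',(.51,-.33,.2),ori(d(42),d(Ld),d(90))),('back',(.51,-.33,.25),ori(d(42),d(Ld),d(0))),('up',(.4,-.35,.45),ori(d(42),d(Ld),d(0))),('unt',(.0,-.45,.45),ori(d(42),d(Ld),d(0))),('unt2',(.0,-.6,.45),ori(d(20),d(Ld),d(0))),('v',(.0,-.7,.4),ori(0,0,0))],q)
E
```

```text
pos [0.5323 0.3943 0.3539] t 40.15 dist 0.6002 frac [-0.2947 -2.1854 -0.9491]
yaw of tool y -7.3 lean 0.82 az of lean -59.0 w 0.0139 F [ 0.4  0.5 -4. ]
tilt pre True [1.46 0.59 0.27 0.   2.27 1.81]
tilted True [1.46 0.02 1.2  0.08 1.2  1.81]
mid True [ 0.41 -0.21  1.41  0.66  1.59  0.9 ]
mid2 True [-0.34  0.13  1.07  0.8   2.06  0.36]
tub True [-0.91  0.59  0.71  0.62  2.36 -0.23]
tub2 True [-0.91  0.59  0.83  0.56  2.26 -0.32]
turn True [-0.91  0.59  0.87  0.54  2.22 -1.22]
pour True [-0.91  0.6   0.9   0.53  2.19 -2.29]
back True [-0.91  0.59  0.81  0.57  2.27 -0.66]
up True [-1.05  0.53  0.51  0.77  2.65 -0.46]
unt False [-1.65  0.34  0.77 -0.14  2.65 -1.76]
unt2 False [-1.65  0.59  0.27 -0.05  2.6  -1.69]
v True [-1.65  0.55  0.38 -0.    2.21 -1.65]
```

View pics/side14a.png

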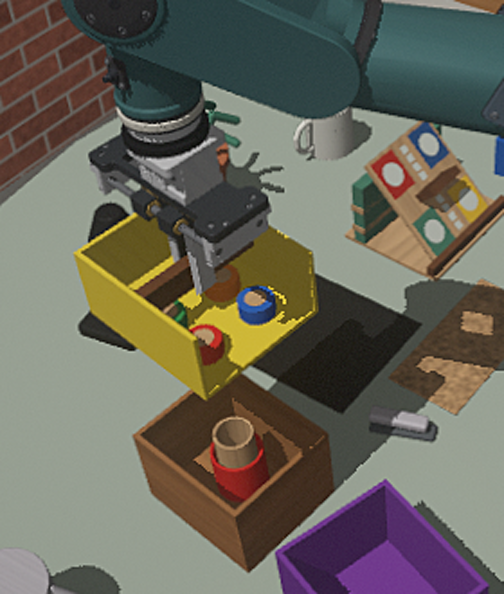

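Call:
drive_tool --commands '[[[-0.012,-0.03,-0.015,0],[-0.012,-0.06,-0.025,0],[-0.012,-0.09,-0.04,0],[-0.012,-0.09,-0.04,0],[-0.012,-0.09,-0.04,0],[-0.012,-0.09,-0.04,0],[-0.012,-0.09,-0.04,0],[-0.012,-0.09,-0.04,0],[-0.012,-0.09,-0.04,0],[-0.012,-0.09,-0.04,0],[-0.012,-0.09,-0.04,0],[-0.012,-0.09,-0.04,0],[-0.012,-0.09,-0.04,0],[-0.012,-0.09,-0.04,0],[-0.012,-0.09,-0.04,0],[-0.012,-0.09,-0.04,0],[-0.012,-0.09,-0.04,0],[-0.012,-0.09,-0.04,0],[-0.012,-0.09,-0.04,0],[-0.012,-0.09,-0.04,0]]]'

```text
time: 42.2
tool_pos: [0.1294, 0.638, 0.4085]
ee_rot: [0.657, 1.557, -1.04]
wrist_force: [0.5, -0.0, -4.0]
width: 0.0134
```

Call:
drive_tool --commands '[[[-0.012,-0.09,-0.04,0],[-0.012,-0.09,-0.04,0],[-0.012,-0.09,-0.04,0],[-0.012,-0.09,-0.04,0],[-0.012,-0.06,-0.03,0],[-0.012,-0.03,-0.015,0],[0,0,0,0.005],[0,0,0,0.01],[0,0,0,0.01],[0,0,0,0.01],[0,0,0,0]]]'

```text
time: 43.3
tool_pos: [0.0263, 0.6972, 0.4205]
ee_rot: [1.285, 1.561, -0.634]
wrist_force: [0.4, -0.7, -3.6]
width: 0.0139
```

```bash
python3 - <<'E'
from h import *
go(.02,.7,.42);obs()
E
```

```text
pos [0.0263 0.6972 0.4205] t 43.3 dist 0.0069 frac [ 0.0018 -0.0277 -0.002 ]
yaw of tool y -19.9 lean 0.57 az of lean -36.3 w 0.0139 F [ 0.4 -0.7 -3.6]
time 43.3
joint_positions [ 1.4562  0.5929  0.2752 -0.0113  2.2784  1.7962]
tool_pos [0.0263 0.6972 0.4205]
ee_rot [ 1.2846  1.5609 -0.6336]
wrist_force [ 0.4012 -0.7055 -3.6375]
width 0.0139
[[ 0.008  0.94  -0.34 ]
 [-0.006 -0.34  -0.94 ]
 [-1.     0.01   0.003]]
```

Call:
drive_tool --commands '[[[-0.02,-0.02,-0.055,0],[-0.04,-0.04,-0.11,0],[-0.05,-0.051,-0.141,0],[-0.05,-0.051,-0.141,0],[-0.05,-0.051,-0.141,0],[-0.05,-0.051,-0.141,0],[-0.05,-0.051,-0.141,0],[-0.05,-0.051,-0.141,0],[-0.05,-0.051,-0.141,0],[-0.05,-0.051,-0.141,0],[0,0,0,0]]]'

```text
time: 44.4
tool_pos: [0.0194, 0.8116, 0.3834]
ee_rot: [-2.864, 1.356, 1.502]
wrist_force: [-0.5, 0.3, -4.8]
width: 0.0135
```

```bash
python3 - <<'E'
from h import *
go(.02,.7,.42)
s=snap('side','side15.png')
E
```

```text
pos [0.0194 0.8116 0.3834] t 44.4 dist 0.1174 frac [-0.2378  0.1423  0.3792]
yaw of tool y -19.49 lean 12.32 az of lean 86.1 w 0.0135 F [-0.5  0.3 -4.8]
```

View pics/side15.png

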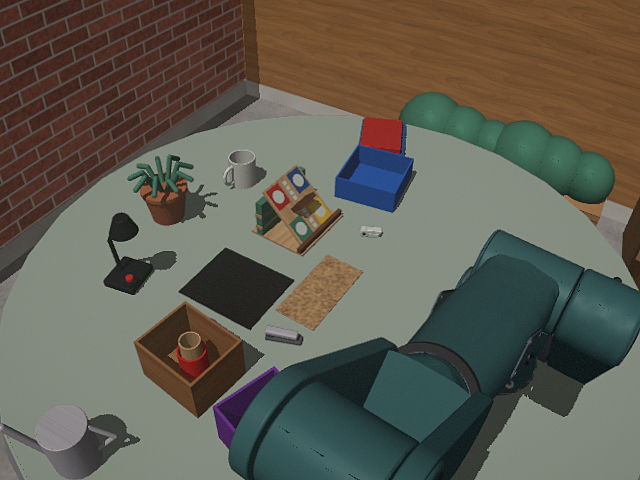

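Call:
drive_tool --commands '[[[-0.08,-0.051,-0.141,0],[-0.08,-0.051,-0.141,0],[-0.08,-0.051,-0.141,0],[-0.08,-0.051,-0.141,0],[-0.08,-0.051,-0.141,0],[-0.08,-0.051,-0.141,0],[-0.08,-0.051,-0.141,0],[0,0,0,0]]]'

```text
time: 45.25
tool_pos: [0.0136, 0.8433, 0.4504]
ee_rot: [-2.842, 1.151, 1.525]
wrist_force: [-0.4, -0.2, -2.6]
width: 0.0136
```

```bash
python3 - <<'E'
from h import *
go(.02,.7,.42)
E
```

```text
pos [0.0136 0.8433 0.4504] t 45.25 dist 0.1466 frac [-0.1221  0.218   0.5305]
yaw of tool y -18.37 lean 24.08 az of lean 87.4 w 0.0136 F [-0.4 -0.2 -2.6]
```

Call:
drive_tool --commands '[[[-0.06,-0.051,-0.141,0],[-0.06,-0.051,-0.141,0],[-0.06,-0.051,-0.141,0],[-0.06,-0.051,-0.141,0],[-0.05,-0.051,-0.141,0],[-0.05,-0.051,-0.141,0],[-0.05,-0.051,-0.141,0],[-0.05,-0.051,-0.141,0],[0,0,0,0],[0,0,0,0]]]'

```text
time: 46.25
tool_pos: [0.0085, 0.8748, 0.5252]
ee_rot: [-2.832, 0.933, 1.536]
wrist_force: [1.3, 0.2, -3.7]
width: 0.0138
```

```bash
python3 - <<'E'
from h import *
go(.02,.7,.42)
E
```

```text
pos [0.0085 0.8748 0.5252] t 46.25 dist 0.2044 frac [-0.0767  0.3137  0.751 ]
yaw of tool y -16.39 lean 36.52 az of lean 88.0 w 0.0138 F [ 1.3  0.2 -3.7]
```

Call:
drive_tool --commands '[[[-0.04,-0.051,-0.141,0],[-0.04,-0.051,-0.141,0],[-0.04,-0.051,-0.141,0],[-0.04,-0.051,-0.141,0],[-0.04,-0.051,-0.141,0],[0,0,0,0]]]'

```text
time: 46.85
tool_pos: [0.0053, 0.886, 0.5824]
ee_rot: [-2.828, 0.794, 1.541]
wrist_force: [0.0, -0.8, -3.2]
width: 0.0137
```

```bash
python3 - <<'E'
from h import *
go(.35,.45,.45)
E
```

```text
pos [0.0053 0.886  0.5824] t 46.85 dist 0.5714 frac [-0.8151  1.8487  1.0682]
yaw of tool y -14.7 lean 44.49 az of lean 88.3 w 0.0137 F [ 0.  -0.8 -3.2]
```

Call:
drive_tool --commands '[[[-0.02,0.05,0.03,0],[-0.045,0.103,0.06,0],[-0.045,0.103,0.06,0],[-0.045,0.103,0.06,0],[-0.045,0.103,0.06,0],[-0.045,0.103,0.06,0],[-0.045,0.103,0.06,0],[-0.045,0.103,0.06,0],[-0.045,0.103,0.06,0],[-0.045,0.103,0.06,0],[-0.045,0.103,0.06,0],[-0.045,0.103,0.06,0],[-0.045,0.103,0.06,0],[-0.045,0.103,0.06,0],[-0.045,0.103,0.06,0],[-0.045,0.103,0.06,0],[-0.045,0.103,0.06,0],[-0.045,0.103,0.06,0],[-0.02,0.05,0.03,0],[0,0,0,0]]]'

```text
time: 48.85
tool_pos: [0.3521, 0.4479, 0.4434]
ee_rot: [-2.829, 0.802, 1.535]
wrist_force: [-0.8, 0.7, -4.4]
width: 0.0136
```

```bash
python3 - <<'E'
from h import *
go(.55,.1,.42);s=snap('side','side16.png');s=snap('top','top16.png')
E
```

```text
pos [0.3521 0.4479 0.4434] t 48.85 dist 0.4009 frac [-0.8802  1.121   0.735 ]
yaw of tool y -15.12 lean 44.07 az of lean 87.9 w 0.0136 F [-0.8  0.7 -4.4]
```

View pics/side16.png

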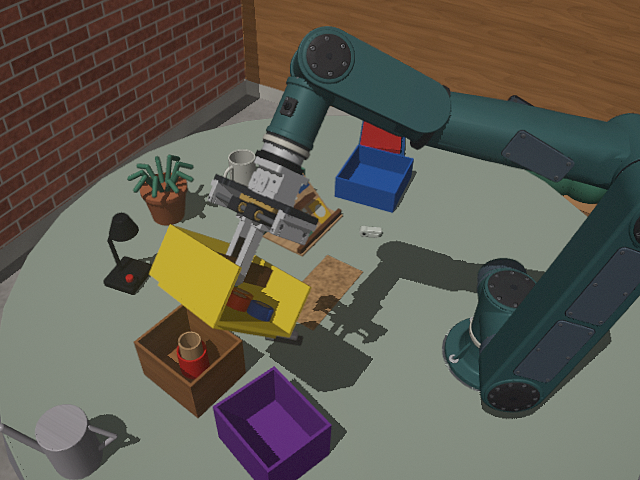

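View pics/top16.png

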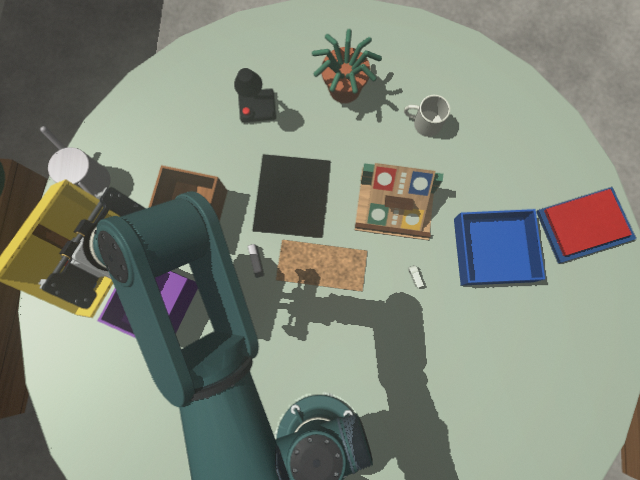

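Call:
drive_tool --commands '[[[-0.03,0.04,0.03,0],[-0.065,0.083,0.054,0],[-0.065,0.083,0.054,0],[-0.065,0.083,0.054,0],[-0.065,0.083,0.054,0],[-0.065,0.083,0.054,0],[-0.065,0.083,0.054,0],[-0.065,0.083,0.054,0],[-0.065,0.083,0.054,0],[-0.065,0.083,0.054,0],[-0.065,0.083,0.054,0],[-0.065,0.083,0.054,0],[-0.065,0.083,0.054,0],[-0.065,0.083,0.054,0],[-0.03,0.04,0.03,0]]]'

```text
time: 50.45
tool_pos: [0.558, 0.0911, 0.418]
ee_rot: [-2.831, 0.8, 1.538]
wrist_force: [-0.0, 0.2, -4.1]
width: 0.0138
```

```bash
python3 - <<'E'
from h import *
go(.52,-.30,.30)
E
```

```text
pos [0.558  0.0911 0.418 ] t 50.45 dist 0.4103 frac [-0.7537  0.3493  1.4153]
yaw of tool y -14.88 lean 44.14 az of lean 88.1 w 0.0138 F [-0.   0.2 -4.1]
```

```bash
python3 - <<'E'
from h import *
go(.52,-.30,.42)
E
```

```text
pos [0.558  0.0911 0.418 ] t 50.45 dist 0.3929 frac [-1.0981  0.247   1.097 ]
yaw of tool y -14.88 lean 44.14 az of lean 88.1 w 0.0138 F [-0.   0.2 -4.1]
```

Call:
drive_tool --commands '[[[-0.039,0.008,0.039,0],[-0.082,0.0184,0.082,0],[-0.082,0.0184,0.082,0],[-0.082,0.0184,0.082,0],[-0.082,0.0184,0.082,0],[-0.082,0.0184,0.082,0],[-0.082,0.0184,0.082,0],[-0.082,0.0184,0.082,0],[-0.082,0.0184,0.082,0],[-0.082,0.0184,0.082,0],[-0.082,0.0184,0.082,0],[-0.082,0.0184,0.082,0],[-0.082,0.0184,0.082,0],[-0.072,0.0184,0.072,0],[0,0,0,0]]]'

```text
time: 51.95
tool_pos: [0.5193, -0.3008, 0.418]
ee_rot: [-2.828, 0.798, 1.539]
wrist_force: [0.1, -0.3, -4.9]
width: 0.0141
```

```bash
python3 - <<'E'
from h import *
go(.52,-.30,.30);obs();s=snap('side','side17.png');s=snap('top','top17.png')
E
```

```text
pos [ 0.5193 -0.3008  0.418 ] t 51.95 dist 0.118 frac [0.3403 0.1038 0.3102]
yaw of tool y -14.93 lean 44.28 az of lean 88.2 w 0.0141 F [ 0.1 -0.3 -4.9]
time 51.95
joint_positions [-0.8934  0.6121  0.4633  0.8771  2.5088  0.0644]
tool_pos [ 0.5193 -0.3008  0.418 ]
ee_rot [-2.8275  0.798   1.5388]
wrist_force [ 0.121  -0.2756 -4.898 ]
width 0.0141
[[ 0.022  0.944 -0.331]
 [ 0.698 -0.252 -0.671]
 [-0.716 -0.216 -0.664]]
```

View pics/side17.png

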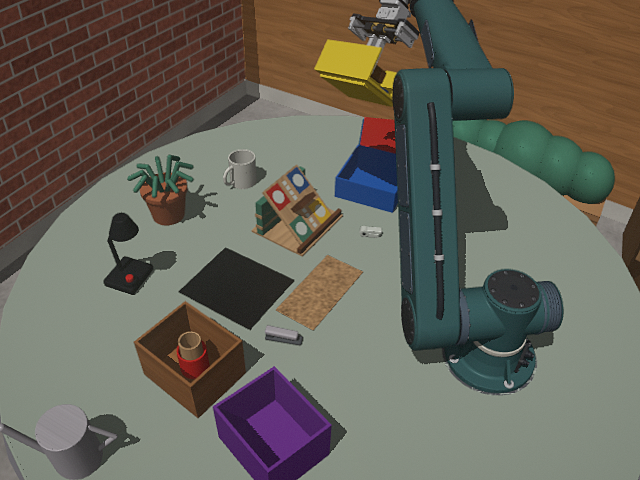

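View pics/top17.png

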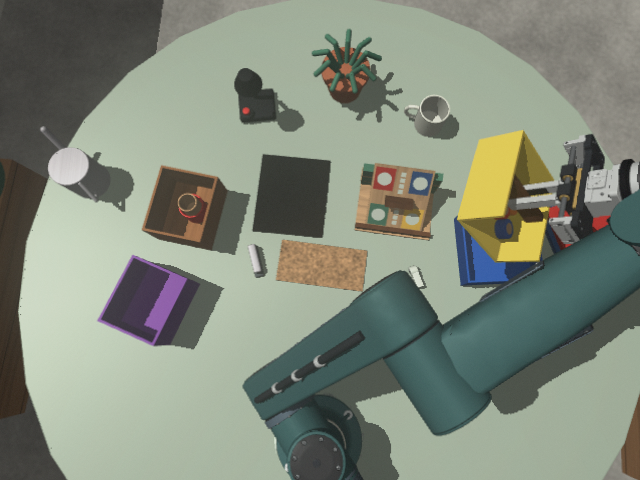

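```bash
python3 - <<'E'
from h import *
go(.5125,-.3315,.205)
E
```

```text
pos [ 0.5195 -0.2981  0.4196] t 52.05 dist 0.2173 frac [0.5215 0.1904 0.6689]
yaw of tool y -14.74 lean 44.23 az of lean 88.2 w 0.0139 F [-0.5  0.1 -3.7]
```

Call:
drive_tool --commands '[[[0.052,0.019,0.067,0],[0.052,0.019,0.067,0],[0.052,0.019,0.067,0],[0.052,0.019,0.067,0],[0.052,0.019,0.067,0],[0.052,0.019,0.067,0],[0.052,0.019,0.067,0],[0.052,0.019,0.067,0],[0.052,0.019,0.067,0],[0.052,0.019,0.067,0],[0,0,0,0]]]'

```text
time: 53.15
tool_pos: [0.5114, -0.3307, 0.2019]
ee_rot: [-2.823, 0.796, 1.545]
wrist_force: [-0.4, -0.3, -5.1]
width: 0.0138
```

```bash
python3 - <<'E'
from h import *
go(.5125,-.3315,.205);s=snap('side','side18.png');s=snap('top','top18.png')
E
```

```text
pos [ 0.5114 -0.3307  0.2019] t 53.15 dist 0.0034 frac [-0.0112  0.0023 -0.0077]
yaw of tool y -14.73 lean 44.42 az of lean 88.5 w 0.0138 F [-0.4 -0.3 -5.1]
```

View pics/side18.png

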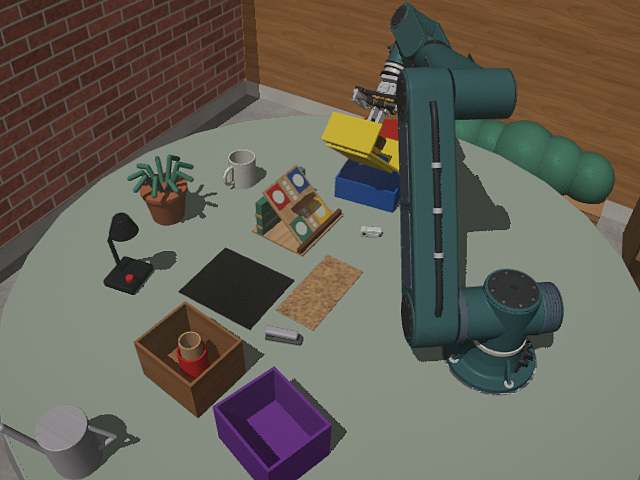

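View pics/top18.png

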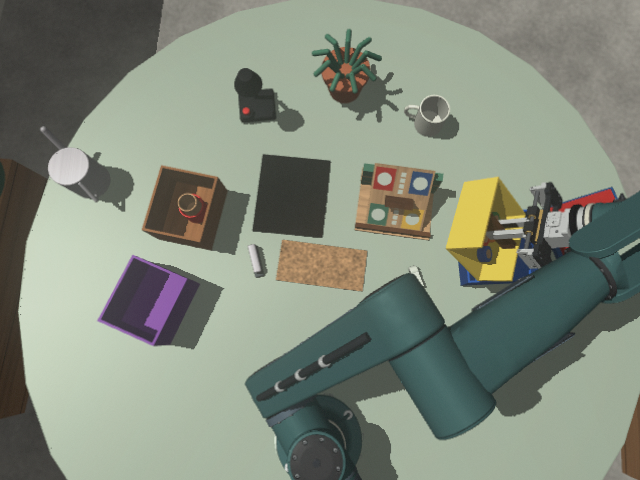

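Call:
drive_tool --commands '[[[0,0,0,-0.0214],[0,0,0,-0.0214],[0,0,0,-0.0214],[0,0,0,-0.0214],[0,0,0,-0.0214],[0,0,0,-0.0214],[0,0,0,-0.0214],[0,0,0,-0.0214],[0,0,0,-0.0214],[0,0,0,-0.0214],[0,0,0,-0.0214],[0,0,0,-0.0214],[0,0,0,-0.0214],[0,0,0,-0.0214],[0,0,0,0]]]'

```text
time: 54.75
tool_pos: [0.5123, -0.3322, 0.2075]
ee_rot: [1.568, 0.802, 1.538]
wrist_force: [-0.2, -0.8, -3.4]
width: 0.0137
```

```bash
python3 - <<'E'
from h import *
go(.5125,-.3315,.177);obs();s=snap('side','side19.png');s=snap('top','top19.png')
cv2.imwrite('pics/side19a.png',cv2.resize(s['pixels'][130:310,420:640,::-1],None,fx=3,fy=3,interpolation=cv2.INTER_CUBIC))
E
```

```text
pos [ 0.5123 -0.3322  0.2075] t 54.75 dist 0.0305 frac [ 0.0895 -0.0827  0.0005]
yaw of tool y 88.4 lean 44.06 az of lean 88.1 w 0.0137 F [-0.2 -0.8 -3.4]
time 54.75
joint_positions [-0.9255  0.6101  0.8821  0.5743  2.2098 -2.2521]
tool_pos [ 0.5123 -0.3322  0.2075]
ee_rot [1.5676 0.8018 1.5383]
wrist_force [-0.1612 -0.7647 -3.3987]
width 0.0137
[[ 0.023  0.02   1.   ]
 [ 0.695  0.718 -0.03 ]
 [-0.719  0.695  0.002]]
```

View pics/side19a.png

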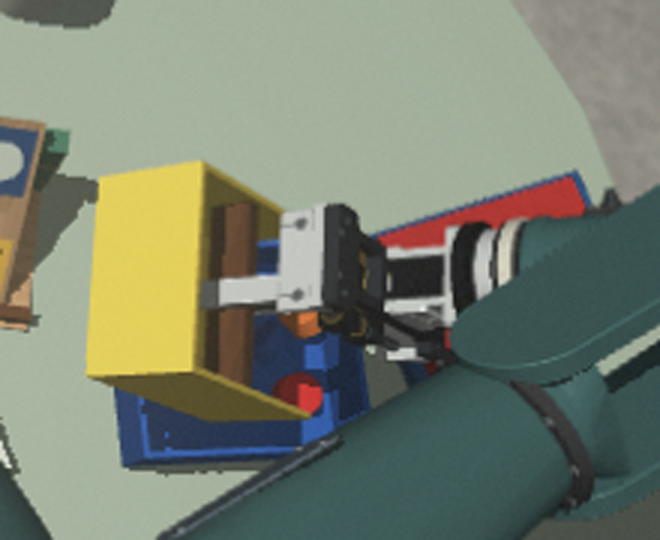

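View pics/side19.png

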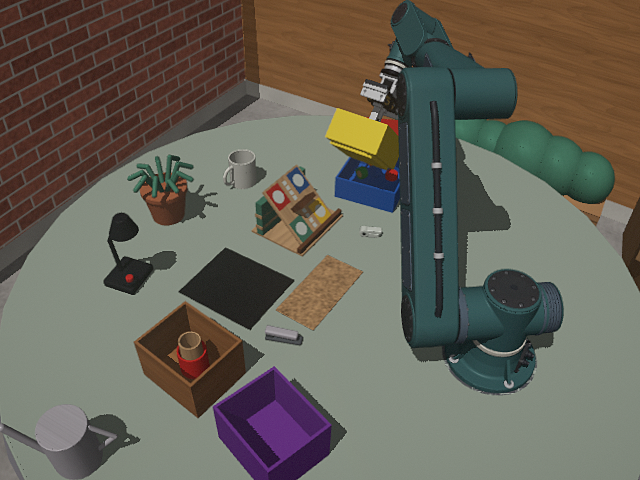

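Call:
drive_tool --commands '[[[0,0,0,0],[0,0,0,0],[-0.06,0.06,0,0],[-0.08,0.08,0,0],[-0.08,0.08,0,0],[-0.08,0.08,0,0],[-0.08,0.08,0,0],[-0.08,0.08,0,0],[0,0,0,0.02],[0,0,0,0.02],[0,0,0,0.02],[0,0,0,0.02],[0,0,0,0.02],[0,0,0,0.02],[0,0,0,0.02],[0,0,0,0.02],[0,0,0,0.02],[0,0,0,0.02],[0,0,0,0.02]]]'

```text
time: 56.75
tool_pos: [0.5117, -0.3298, 0.3676]
ee_rot: [2.961, 0.798, 1.542]
wrist_force: [0.3, -0.0, -3.4]
width: 0.014
```

```bash
python3 - <<'E'
from h import *
go(.3,-.36,.42);obs()
Pp=np.load('P_side.npy')
for u,v in [(450,110),(500,140),(560,170),(630,250),(635,300)]: print(u,v,Pp[v,u])
E
```

```text
pos [ 0.5117 -0.3298  0.3676] t 56.75 dist 0.2201 frac [-0.2512 -0.8217 -0.1927]
yaw of tool y 5.79 lean 44.25 az of lean 88.4 w 0.014 F [ 0.3 -0.  -3.4]
time 56.75
joint_positions [-0.924   0.6259  0.5441  0.7732  2.4669 -0.5788]
tool_pos [ 0.5117 -0.3298  0.3676]
ee_rot [2.9614 0.7985 1.5421]
wrist_force [ 0.3087 -0.0334 -3.3696]
width 0.014
[[ 0.02   0.987  0.159]
 [ 0.697  0.1   -0.71 ]
 [-0.716  0.125 -0.686]]
450 110 [ 0.56850131 -1.26632798 -0.16839136]
500 140 [0.06772541 0.19490455 0.65545693]
560 170 [ 0.05788874 -1.17891972 -0.22214347]
630 250 [-0.33908393 -1.40168532 -0.63418295]
635 300 [-0.2102913   0.04343097  0.34667485]
```

```bash
python3 - <<'E'
from h import *
go(-.01,-.43,.42)
E
```

```text
pos [ 0.5117 -0.3298  0.3676] t 56.75 dist 0.5338 frac [-0.4713 -2.0737 -0.1912]
yaw of tool y 5.79 lean 44.25 az of lean 88.4 w 0.014 F [ 0.3 -0.  -3.4]
```

Call:
drive_tool --commands '[[[-0.015,-0.06,-0.006,0],[-0.029,-0.13,-0.012,0],[-0.029,-0.13,-0.012,0],[-0.029,-0.13,-0.012,0],[-0.029,-0.13,-0.012,0],[-0.029,-0.13,-0.012,0],[-0.029,-0.13,-0.012,0],[-0.029,-0.13,-0.012,0],[-0.029,-0.13,-0.012,0],[-0.029,-0.13,-0.012,0],[-0.029,-0.13,-0.012,0],[-0.029,-0.13,-0.012,0],[-0.029,-0.13,-0.012,0],[-0.029,-0.13,-0.012,0],[-0.029,-0.13,-0.012,0],[-0.029,-0.13,-0.012,0],[-0.02,-0.06,-0.006,0],[0,0,0,0]]]'

```text
time: 58.55
tool_pos: [-0.0093, -0.4218, 0.3894]
ee_rot: [2.949, 0.826, 1.53]
wrist_force: [0.4, -1.3, -3.1]
width: 0.0137
```

```bash
python3 - <<'E'
from h import *
go(-.01,-.43,.42);obs();s=snap('side','side20.png');s=snap('top','top20.png')
cv2.imwrite('pics/top20a.png',cv2.resize(s['pixels'][190:310,440:640,::-1],None,fx=3.5,fy=3.5,interpolation=cv2.INTER_CUBIC))
E
```

```text
pos [-0.0093 -0.4218  0.3894] t 58.55 dist 0.0317 frac [-0.1123  0.0096 -0.058 ]
yaw of tool y 5.82 lean 42.7 az of lean 87.7 w 0.0137 F [ 0.4 -1.3 -3.1]
time 58.55
joint_positions [-1.6854  0.3465  0.8834 -0.1069  2.6532 -1.9121]
tool_pos [-0.0093 -0.4218  0.3894]
ee_rot [2.9491 0.8255 1.5301]
wrist_force [ 0.4395 -1.2761 -3.0935]
width 0.0137
[[ 0.028  0.986  0.162]
 [ 0.678  0.101 -0.729]
 [-0.735  0.13  -0.666]]
```

View pics/top20a.png

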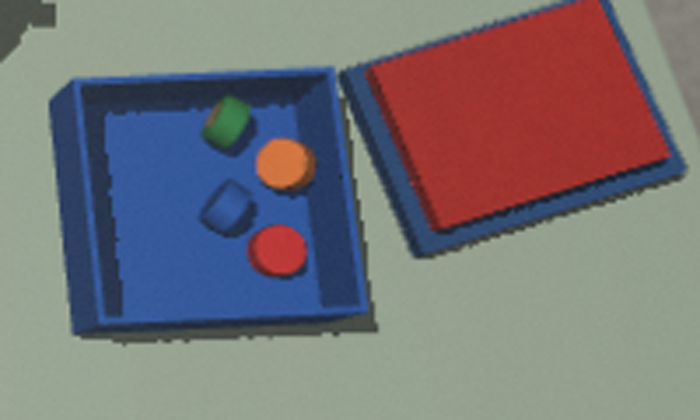

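View pics/side20.png

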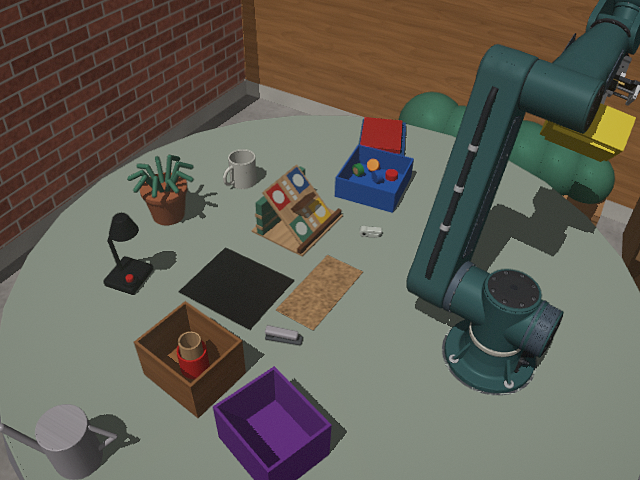

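Call:
drive_tool --commands '[[[-0.06,-0.018,0.13,0],[-0.06,-0.018,0.13,0],[-0.06,-0.018,0.13,0],[-0.06,-0.018,0.13,0],[-0.06,-0.018,0.13,0],[-0.06,-0.018,0.13,0],[-0.06,-0.018,0.13,0],[-0.06,-0.018,0.13,0],[0,0,0,0]]]'

```text
time: 59.55
tool_pos: [-0.0021, -0.632, 0.2513]
ee_rot: [2.95, 0.867, 1.538]
wrist_force: [0.3, -0.1, -4.0]
width: 0.0136
```

```bash
python3 - <<'E'
from h import *
go(-.01,-.43,.42);push(-.03);obs()
E
```

```text
pos [-0.0021 -0.632   0.2513] t 59.55 dist 0.2633 frac [ 0.0072  0.1433 -1.0434]
yaw of tool y 6.54 lean 40.31 az of lean 88.1 w 0.0136 F [ 0.3 -0.1 -4. ]
push frac [-0.0776 -0.0139  0.0905] az -90.2 r 0.632 q [-1.65  0.91  0.28 -0.06  2.65 -1.85]
time 59.55
joint_positions [-1.6479  0.9132  0.2781 -0.0609  2.6526 -1.85  ]
tool_pos [-0.0021 -0.632   0.2513]
ee_rot [2.9498 0.8672 1.5379]
wrist_force [ 0.3142 -0.0804 -4.0365]
width 0.0136
[[ 0.021  0.986  0.166]
 [ 0.647  0.113 -0.754]
 [-0.763  0.123 -0.635]]
```

Call:
drive_tool --commands '[[[-0.16,-0.008,0.07,0],[-0.16,-0.008,0.07,0],[-0.16,-0.008,0.07,0],[-0.15,-0.008,0.08,0],[-0.15,-0.008,0.08,0],[-0.14,-0.008,0.09,0],[0,0,0,0]]]'

```text
time: 60.25
tool_pos: [0.0018, -0.6263, 0.287]
ee_rot: [2.937, 0.925, 1.519]
wrist_force: [-0.8, -0.3, -3.8]
width: 0.0139
```

```bash
python3 - <<'E'
from h import *
go(-.01,-.43,.42);push(-.03);obs()
E
```

```text
pos [ 0.0018 -0.6263  0.287 ] t 60.25 dist 0.2374 frac [ 0.0451  0.1054 -0.9428]
yaw of tool y 6.41 lean 36.98 az of lean 87.0 w 0.0139 F [-0.8 -0.3 -3.8]
push frac [-0.0721 -0.013   0.0951] az -89.8 r 0.626 q [-1.65  0.86  0.27 -0.03  2.65 -1.83]
time 60.25
joint_positions [-1.6494  0.8584  0.274  -0.0341  2.6542 -1.8264]
tool_pos [ 0.0018 -0.6263  0.287 ]
ee_rot [2.9373 0.9254 1.5187]
wrist_force [-0.7586 -0.306  -3.7847]
width 0.0139
[[ 0.031  0.986  0.162]
 [ 0.601  0.111 -0.792]
 [-0.799  0.122 -0.589]]
```

Call:
drive_tool --commands '[[[-0.17,0.01,-0.03,0],[-0.17,0.01,-0.03,0],[-0.17,0.01,-0.03,0],[-0.17,0.01,-0.03,0],[-0.17,0.01,-0.02,0],[-0.17,0.01,-0.02,0],[-0.17,0.01,-0.01,0],[0,0,0,0]]]'

```text
time: 61.05
tool_pos: [0.0039, -0.5905, 0.4008]
ee_rot: [2.936, 1.112, 1.518]
wrist_force: [1.4, 0.1, -2.8]
width: 0.0138
```

```bash
python3 - <<'E'
from h import *
go(-.01,-.43,.42);push(-.03);obs()
E
```

```text
pos [ 0.0039 -0.5905  0.4008] t 61.05 dist 0.1623 frac [ 0.2137  0.0361 -0.6118]
yaw of tool y 7.53 lean 26.29 az of lean 87.0 w 0.0138 F [ 1.4  0.1 -2.8]
push frac [-0.053  -0.0149  0.1066] az -89.6 r 0.591 q [-1.65  0.67  0.27 -0.03  2.65 -1.83]
time 61.05
joint_positions [-1.6527  0.6714  0.2738 -0.0272  2.6548 -1.826 ]
tool_pos [ 0.0039 -0.5905  0.4008]
ee_rot [2.9362 1.112  1.5176]
wrist_force [ 1.4046  0.0529 -2.802 ]
width 0.0138
[[ 0.024  0.987  0.157]
 [ 0.442  0.131 -0.887]
 [-0.897  0.09  -0.434]]
```

Call:
drive_tool --commands '[[[-0.16,-0.003,0.05,0],[-0.16,-0.003,0.05,0],[-0.16,-0.003,0.05,0],[-0.16,-0.003,0.05,0],[-0.15,-0.003,0.05,0],[-0.15,-0.003,0.06,0],[-0.15,-0.003,0.06,0],[0,0,0,0]]]'

```text
time: 61.85
tool_pos: [0.0072, -0.5692, 0.4473]
ee_rot: [2.905, 1.193, 1.483]
wrist_force: [1.2, -0.1, -2.7]
width: 0.0138
```

```bash
python3 - <<'E'
from h import *
go(-.01,-.43,.42);push(-.03);obs()
E
```

```text
pos [ 0.0072 -0.5692  0.4473] t 61.85 dist 0.1429 frac [ 0.3037 -0.0037 -0.484 ]
yaw of tool y 7.62 lean 21.64 az of lean 85.0 w 0.0138 F [ 1.2 -0.1 -2.7]
push frac [-0.044  -0.0144  0.1107] az -89.3 r 0.569 q [-1.66  0.59  0.27  0.    2.65 -1.81]
time 61.85
joint_positions [-1.6579e+00  5.9070e-01  2.7400e-01  3.0000e-04  2.6546e+00 -1.8067e+00]
tool_pos [ 0.0072 -0.5692  0.4473]
ee_rot [2.905  1.193  1.4833]
wrist_force [ 1.1874 -0.0609 -2.6705]
width 0.0138
[[ 0.032  0.987  0.155]
 [ 0.367  0.132 -0.921]
 [-0.929  0.086 -0.359]]
```

Call:
drive_tool --commands '[[[-0.17,0.005,-0.01,0],[-0.17,0.005,-0.01,0],[-0.17,0.005,-0.01,0],[-0.17,0.005,-0.01,0],[-0.17,0.005,-0.01,0],[-0.17,0.005,-0.01,0],[-0.17,0.005,-0.01,0],[0,0,0,0]]]'

```text
time: 62.65
tool_pos: [0.0053, -0.5117, 0.5388]
ee_rot: [2.857, 1.363, 1.434]
wrist_force: [0.5, -0.1, -2.5]
width: 0.0137
```

```bash
python3 - <<'E'
from h import *
go(-.01,-.43,.42);push(-.03);obs()
E
```

```text
pos [ 0.0053 -0.5117  0.5388] t 62.65 dist 0.145 frac [ 0.5303 -0.042  -0.2316]
yaw of tool y 8.09 lean 11.92 az of lean 82.1 w 0.0137 F [ 0.5 -0.1 -2.5]
push frac [-0.0245 -0.0156  0.1164] az -89.4 r 0.512 q [-1.68  0.42  0.27  0.01  2.65 -1.81]
time 62.65
joint_positions [-1.6759  0.4209  0.2739  0.0142  2.6548 -1.8111]
tool_pos [ 0.0053 -0.5117  0.5388]
ee_rot [2.8573 1.3627 1.4336]
wrist_force [ 0.4637 -0.114  -2.5433]
width 0.0137
[[ 0.028  0.988  0.149]
 [ 0.205  0.141 -0.969]
 [-0.978  0.058 -0.198]]
```

Call:
drive_tool --commands '[[[-0.16,-0.04,0,0],[-0.16,-0.04,0,0],[-0.17,-0.03,0,0],[-0.17,-0.03,0,0],[-0.17,-0.02,0,0],[-0.17,-0.02,0,0],[0,0,0,0]]]'

```text
time: 63.35
tool_pos: [-0.0397, -0.4586, 0.5986]
ee_rot: [2.794, 1.487, 1.369]
wrist_force: [-0.0, -0.7, -3.2]
width: 0.0141
```

```bash
python3 - <<'E'
from h import *
go(-.01,-.43,.42);push(-.03);obs()
E
```

```text
pos [-0.0397 -0.4586  0.5986] t 63.35 dist 0.1833 frac [ 0.7234  0.1136 -0.039 ]
yaw of tool y 8.26 lean 4.82 az of lean 78.4 w 0.0141 F [-0.  -0.7 -3.2]
push frac [-0.01   -0.0274  0.1164] az -95.0 r 0.46 q [-1.78  0.3   0.27 -0.    2.65 -1.93]
time 63.35
joint_positions [-1.7800e+00  2.9710e-01  2.7380e-01 -1.3000e-03  2.6548e+00 -1.9264e+00]
tool_pos [-0.0397 -0.4586  0.5986]
ee_rot [2.7941 1.4866 1.3686]
wrist_force [-0.0132 -0.6581 -3.2232]
width 0.0141
[[ 0.017  0.989  0.145]
 [ 0.082  0.144 -0.986]
 [-0.996  0.029 -0.079]]
```

Call:
drive_tool --commands '[[[-0.16,-0.05,0,0],[-0.16,-0.05,0,0],[-0.17,-0.03,0,0],[0,0,0,0]]]'

```text
time: 63.75
tool_pos: [-0.068, -0.4286, 0.6242]
ee_rot: [2.761, 1.544, 1.335]
wrist_force: [0.1, 0.6, -2.6]
width: 0.014
```

```bash
python3 - <<'E'
from h import *
go(-.01,-.43,.42);push(-.03);obs()
E
```

```text
pos [-0.068  -0.4286  0.6242] t 63.75 dist 0.2123 frac [0.818  0.2207 0.0592]
yaw of tool y 8.25 lean 1.53 az of lean 76.5 w 0.014 F [ 0.1  0.6 -2.6]
push frac [-0.0032 -0.0356  0.1145] az -99.0 r 0.434 q [-1.86  0.24  0.27 -0.    2.65 -2.  ]
time 63.75
joint_positions [-1.8579  0.2395  0.2738 -0.0029  2.655  -2.0046]
tool_pos [-0.068  -0.4286  0.6242]
ee_rot [2.7613 1.5442 1.3347]
wrist_force [ 0.1041  0.646  -2.5752]
width 0.014
[[ 0.006  0.99   0.144]
 [ 0.026  0.144 -0.989]
 [-1.     0.01  -0.025]]
```

Call:
drive_tool --commands '[[[-0.17,-0.04,0,0],[0,0,0,0]]]'

```text
time: 63.95
tool_pos: [-0.0756, -0.4184, 0.6322]
ee_rot: [2.744, 1.563, 1.318]
wrist_force: [0.7, 0.7, -2.6]
width: 0.0141
```

```bash
python3 - <<'E'
from h import *
go(.40,-.33,.45);s=snap('side','side21.png');s=snap('top','top21.png')
E
```

```text
pos [-0.0756 -0.4184  0.6322] t 63.95 dist 0.5169 frac [ 0.7352  1.9312 -0.0695]
yaw of tool y 8.31 lean 0.46 az of lean 75.5 w 0.0141 F [ 0.7  0.7 -2.6]
```

View pics/side21.png

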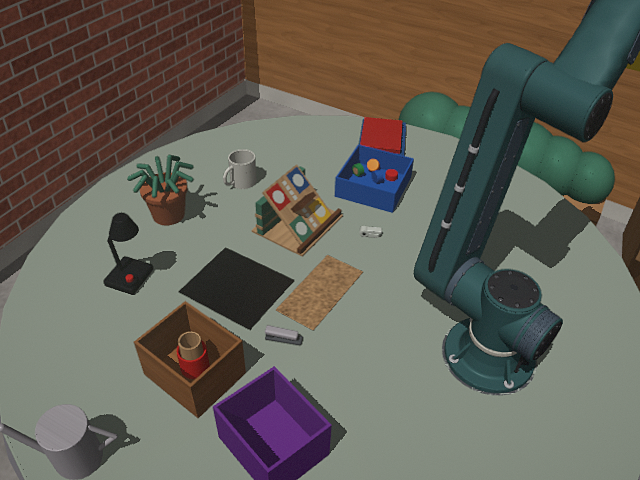

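Call:
drive_tool --commands '[[[0.05,0.07,0,0],[0.055,0.145,-0.005,0],[0.055,0.145,-0.005,0],[0.055,0.145,-0.005,0],[0.055,0.145,-0.005,0],[0.055,0.145,-0.005,0],[0.055,0.145,-0.005,0],[0.055,0.145,-0.005,0],[0.055,0.145,-0.005,0],[0.055,0.145,-0.005,0],[0.055,0.145,-0.005,0],[0.055,0.145,-0.005,0],[0.055,0.145,-0.005,0],[0.05,0.145,-0.005,0.008],[0,0,0,0.015],[0,0,0,0]]]'

```text
time: 65.65
tool_pos: [0.4077, -0.3306, 0.4409]
ee_rot: [-3.139, 1.557, 1.578]
wrist_force: [0.6, -0.1, -2.8]
width: 0.0137
```

```bash
python3 - <<'E'
from h import *
go(.613,.137,.40)
E
```

```text
pos [ 0.4077 -0.3306  0.4409] t 65.65 dist 0.5123 frac [ 0.1889  0.8293 -1.8644]
yaw of tool y 0.24 lean 0.78 az of lean 90.4 w 0.0137 F [ 0.6 -0.1 -2.8]
```

Call:
drive_tool --commands '[[[0.01,0.03,-0.07,0],[0.014,0.061,-0.138,0],[0.014,0.061,-0.138,0],[0.014,0.061,-0.138,0],[0.014,0.061,-0.138,0],[0.014,0.061,-0.138,0],[0.014,0.061,-0.138,0],[0.014,0.061,-0.138,0],[0.014,0.061,-0.138,0],[0.014,0.061,-0.138,0],[0.014,0.061,-0.138,0],[0.014,0.061,-0.138,0],[0.014,0.061,-0.138,0],[0.014,0.061,-0.138,0],[0,0,0,0],[0,0,0,0]]]'

```text
time: 67.25
tool_pos: [0.6116, 0.136, 0.3999]
ee_rot: [2.983, 1.561, 1.416]
wrist_force: [-0.0, 0.3, -2.7]
width: 0.0136
```

```bash
python3 - <<'E'
from h import *
go(.613,.137,.10);s=snap('side','side22.png')
cv2.imwrite('pics/side22a.png',cv2.resize(s['pixels'][60:340,130:430,::-1],None,fx=2,fy=2,interpolation=cv2.INTER_CUBIC));s=snap('top','top22.png')
E
```

```text
pos [0.6116 0.136  0.3999] t 67.25 dist 0.2999 frac [1.1995 0.0037 0.0079]
yaw of tool y 0.22 lean 0.58 az of lean 81.1 w 0.0136 F [-0.   0.3 -2.7]
```

View pics/side22a.png

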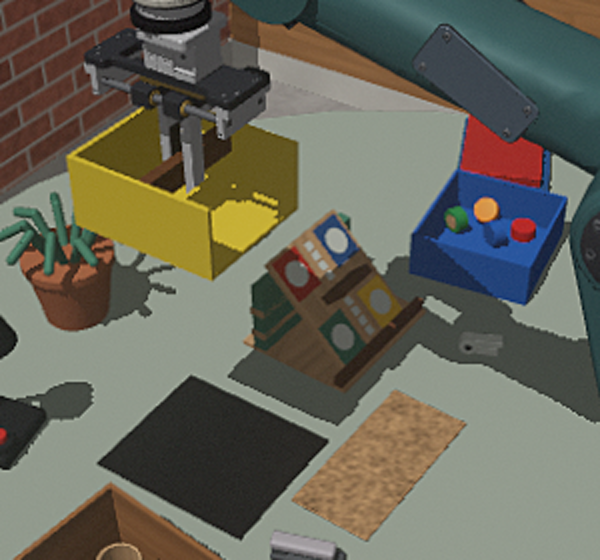

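View pics/top22.png

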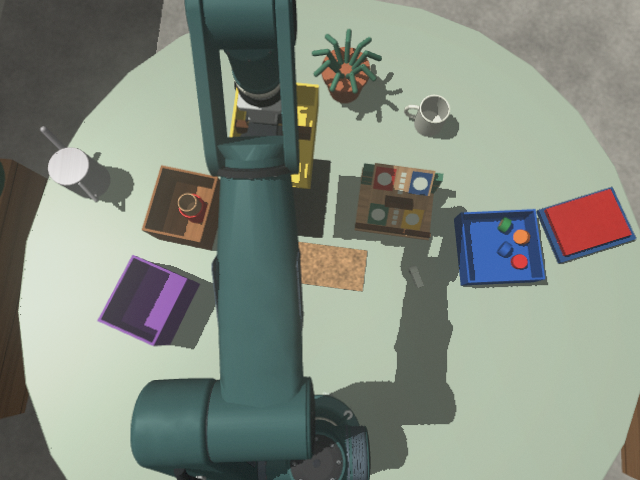

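Call:
drive_tool --commands '[[[0.1,0,0.001,0],[0.14,0,0.001,0],[0.14,0,0.001,0],[0.14,0,0.001,0],[0.14,0,0.001,0],[0.14,0,0.001,0],[0.14,0,0.001,0],[0.14,0,0.001,0],[0.14,0,0.001,0],[0.06,0,0,0],[0.04,0,0,0],[0.02,0,0,0],[0,0,0,0]]]'

```text
time: 68.65
tool_pos: [0.6132, 0.1369, 0.0668]
ee_rot: [2.71, 1.559, 1.14]
wrist_force: [0.1, 0.1, -3.2]
width: 0.0138
```

```bash
python3 - <<'E'
from h import *
go(.613,.137,.0535)
s=snap('side','side23.png')
cv2.imwrite('pics/side23a.png',cv2.resize(s['pixels'][130:360,130:430,::-1],None,fx=2,fy=2,interpolation=cv2.INTER_CUBIC))
E
```

```text
pos [0.6132 0.1369 0.0668] t 68.65 dist 0.0133 frac [ 0.053  -0.0011  0.0003]
yaw of tool y 0.08 lean 0.68 az of lean 65.3 w 0.0138 F [ 0.1  0.1 -3.2]
```

View pics/side23a.png

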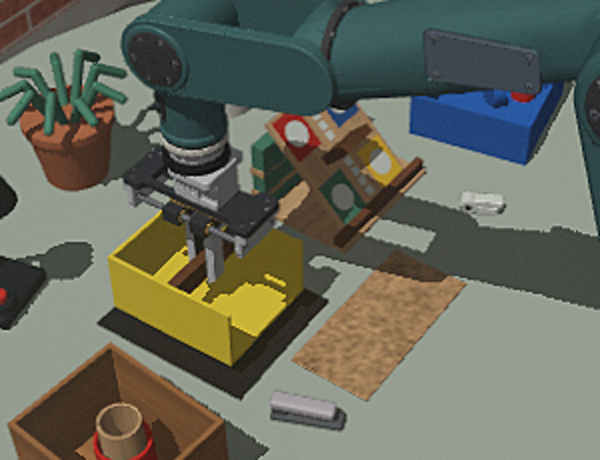

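Lower the last 13 mm gently.

Call:
drive_tool --commands '[[[0.016,0,0,0],[0.016,0,0,0],[0.012,0,0,0],[0.008,0,0,0],[0,0,0,0]]]'

```text
time: 69.2
tool_pos: [0.6128, 0.1376, 0.0534]
ee_rot: [2.801, 1.559, 1.233]
wrist_force: [0.1, 0.4, 1.3]
width: 0.0138
```

```bash
python3 - <<'E'
from h import *
go(.613,.137,.0535)
E
```

```text
pos [0.6128 0.1376 0.0534] t 69.2 dist 0.0007 frac [-0.0004  0.001   0.0025]
yaw of tool y 0.11 lean 0.67 az of lean 70.6 w 0.0138 F [0.1 0.4 1.3]
```

Call:
drive_tool --commands '[[[0,0,0,0],[0,0,0,0],[0,0,0,0],[0,0,0,0],[0,0,0,0],[0,0,0,0],[0,0,0,0],[0,0,0,0],[-0.04,0,0,0],[-0.1,0,0,0],[-0.14,0,0,0],[-0.14,0,0,0],[-0.14,0,0,0],[-0.14,0,0,0],[-0.14,0,0,0],[-0.14,0,0,0],[-0.14,0,0,0],[0,0,0,0]]]' --grip 0.6

```text
time: 71.0
tool_pos: [0.6129, 0.1344, 0.3406]
ee_rot: [2.224, 1.551, 0.655]
wrist_force: [-0.5, -0.6, 1.0]
width: 0.0562
```

```bash
python3 - <<'E'
from meas import *
go(.54,.38,.35)
s=snap('side','side24.png');P=cloud(s);s=snap('top','top24.png');P2=cloud(s)
for P,I in ((P,None),(P2,None)):
    z=P[...,2]
    for n,lo,hi in(('cup',.093,.11),('rimpot',.06,.075),):
        pass
E
```

```text
pos [0.6129 0.1344 0.3406] t 71.0 dist 0.2563 frac [-0.0303 -0.2892 -0.9832]
yaw of tool y 0.1 lean 1.15 az of lean 37.6 w 0.0562 F [-0.5 -0.6  1. ]
```

View pics/side24.png

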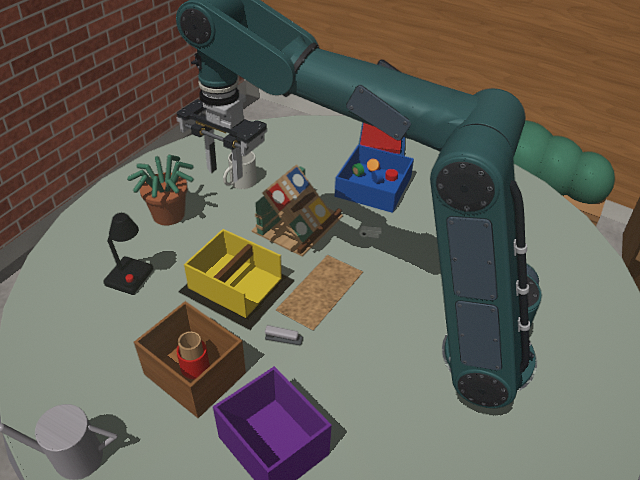

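View pics/top24.png

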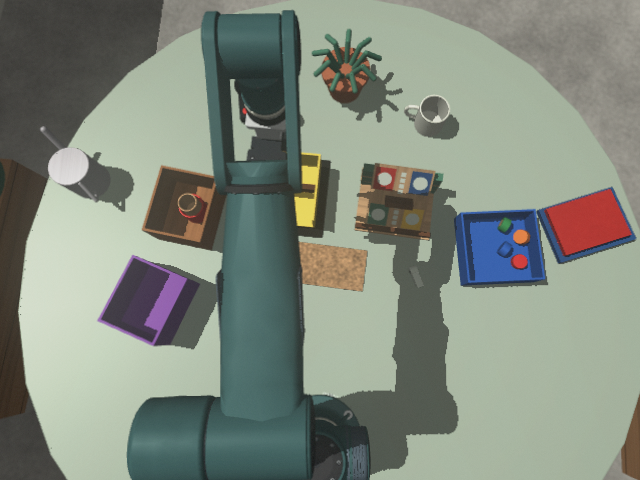

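```bash
python3 - <<'E'
from h import *
for n,c in(('top',(140,160,90,95)),('side',(130,295,120,120))):
    s=dict(np.load('last_%s.npz'%n)); u,v,w,h=c
    cv2.imwrite('pics/%s24b.png'%n,cv2.resize(s['pixels'][v:v+h,u:u+w,::-1],None,fx=6,fy=6,interpolation=cv2.INTER_CUBIC))
    P=cloud(s);z=P[...,2]
    m=(abs(P[...,0]-.53)<.1)&(abs(P[...,1]-.39)<.1)
    r=m&(z>.11)&(z<.122); a=cv2.minAreaRect((P[r][:,:2]*1000).astype(np.float32));print('box',a)
    inn=m&(np.abs(P[...,0]-a[0][0]/1000)<.06)&(np.abs(P[...,1]-a[0][1]/1000)<.055)
    for lo,hi in((.096,.108),(.064,.076)):
        q=inn&(z>lo)&(z<hi);Q=(P[q][:,:2]*1000).astype(np.float32);print(n,lo,len(Q),cv2.minEnclosingCircle(Q) if len(Q)>3 else None)
E
```

```text
box ((532.9199829101562, 394.1792297363281), (149.26109313964844, 170.9401397705078), 83.2401351928711)
top 0.096 109 ((540.2487182617188, 382.13885498046875), 24.748933792114258)
top 0.064 170 ((539.6134643554688, 382.3657531738281), 32.25981903076172)
box ((532.790771484375, 395.443603515625), (151.23654174804688, 176.3514862060547), 83.76174926757812)
side 0.096 144 ((539.9248657226562, 384.6036376953125), 25.240537643432617)
side 0.064 279 ((539.8912353515625, 385.5379333496094), 32.30329513549805)
```

View pics/top24b.png

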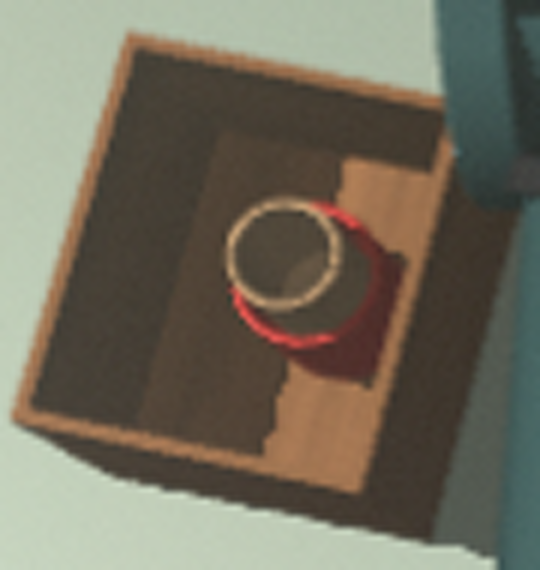

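View pics/side24b.png

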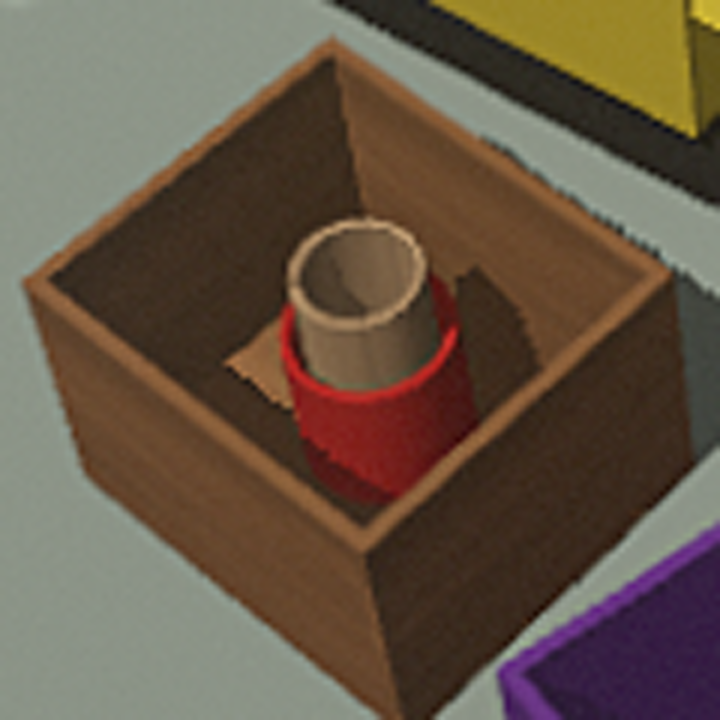

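Call:
drive_tool --commands '[[[0,-0.02,-0.08,0],[0,-0.045,-0.15,0],[0,-0.045,-0.15,0],[0,-0.045,-0.15,0],[0,-0.045,-0.15,0],[0,-0.045,-0.15,0],[0,-0.045,-0.15,0.009],[0,0,0,0.009],[0,0,0,0]]]' --grip 1

```text
time: 72.0
tool_pos: [0.5376, 0.3802, 0.3319]
ee_rot: [-2.873, 1.563, 1.731]
wrist_force: [0.1, -0.1, 0.4]
width: 0.0943
```

```bash
python3 - <<'E'
from h import *
go(.540,.3835,.2);go(.540,.3835,.075)
E
```

```text
pos [0.5376 0.3802 0.3319] t 72.0 dist 0.1319 frac [ 0.5276  0.0092 -0.0101]
yaw of tool y -6.25 lean 0.46 az of lean 99.2 w 0.0943 F [ 0.1 -0.1  0.4]
pos [0.5376 0.3802 0.3319] t 72.0 dist 0.2569 frac [ 1.0276  0.0103 -0.0063]
yaw of tool y -6.25 lean 0.46 az of lean 99.2 w 0.0943 F [ 0.1 -0.1  0.4]
```

Call:
drive_tool --commands '[[[0.1,0.005,-0.005,0],[0.14,0.005,-0.002,0],[0.14,0,0,0],[0.14,0,0,0],[0.13,0,0,0],[0.1,0,0,0],[0,0,0,0]]]'

```text
time: 72.7
tool_pos: [0.5392, 0.3797, 0.1405]
ee_rot: [-1.949, 1.562, 2.652]
wrist_force: [-0.1, 0.5, 0.3]
width: 0.0939
```

```bash
python3 - <<'E'
from h import *
go(.540,.3835,.075)
s=snap('side','side25.png')
cv2.imwrite('pics/side25a.png',cv2.resize(s['pixels'][230:430,110:330,::-1],None,fx=3,fy=3,interpolation=cv2.INTER_CUBIC))
E
```

```text
pos [0.5392 0.3797 0.1405] t 72.7 dist 0.0656 frac [ 0.2619  0.0036 -0.0146]
yaw of tool y -6.41 lean 0.5 az of lean 151.9 w 0.0939 F [-0.1  0.5  0.3]
```

View pics/side25a.png

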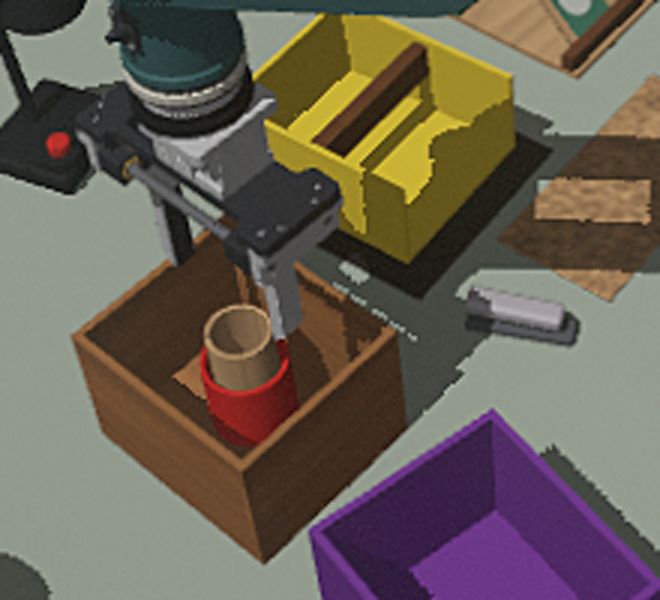

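Call:
drive_tool --commands '[[[0.09,0.001,-0.005,0],[0.09,0.001,-0.005,0],[0.05,0.001,-0.005,0],[0.032,0,0,0],[0,0,0,0]]]'

```text
time: 73.25
tool_pos: [0.5432, 0.3867, 0.0816]
ee_rot: [3.038, 1.56, 1.356]
wrist_force: [0.2, -0.7, 0.2]
width: 0.0941
```

Call:
drive_tool --commands '[[[0,0,0,0],[0,0,0,0],[0,0,0,0],[0,0,0,0],[0,0,0,0],[0,0,0,0],[0,0,0,0],[0,0,0,0],[0,0,0,0],[0,0,0,0]]]' --grip 0.3

```text
time: 74.25
tool_pos: [0.5433, 0.387, 0.0821]
ee_rot: [2.988, 1.56, 1.305]
wrist_force: [-1.1, -0.2, 1.1]
width: 0.0476
```

```bash
python3 - <<'E'
from h import *
go(.540,.3835,.075)
E
```

```text
pos [0.5433 0.387  0.0821] t 74.25 dist 0.0085 frac [ 0.028  -0.0114  0.0158]
yaw of tool y -6.38 lean 0.64 az of lean 74.8 w 0.0476 F [-1.1 -0.2  1.1]
```

Call:
drive_tool --commands '[[[0,0,0,0],[0,0,0,0],[-0.02,0,0,0],[-0.04,0,0,0],[-0.06,0,0,0],[-0.08,0,0,0],[-0.1,0,0,0],[-0.1,0,0,0],[-0.1,0,0,0],[-0.1,0,0,0],[-0.1,0,0,0],[-0.1,0,0,0],[0,0,0,0]]]' --grip 0

```text
time: 75.55
tool_pos: [0.5441, 0.3855, 0.2888]
ee_rot: [2.592, 1.55, 0.91]
wrist_force: [-0.1, 0.3, -0.2]
width: 0.0478
```

```bash
python3 - <<'E'
from h import *
go(.427,.085,.3);obs()
s=snap('side','side26.png')
cv2.imwrite('pics/side26a.png',cv2.resize(s['pixels'][180:430,110:370,::-1],None,fx=2.4,fy=2.4,interpolation=cv2.INTER_CUBIC))
E
```

```text
pos [0.5441 0.3855 0.2888] t 75.55 dist 0.3227 frac [-0.0701 -0.331   1.2458]
yaw of tool y -6.39 lean 1.18 az of lean 52.1 w 0.0478 F [-0.1  0.3 -0.2]
time 75.55
joint_positions [0.5275 0.3447 0.9011 0.008  1.8768 0.6414]
tool_pos [0.5441 0.3855 0.2888]
ee_rot [2.5919 1.5503 0.9096]
wrist_force [-0.1024  0.3068 -0.2421]
width 0.0478
[[ 0.013  0.994 -0.111]
 [ 0.016 -0.111 -0.994]
 [-1.     0.011 -0.018]]
```

View pics/side26a.png

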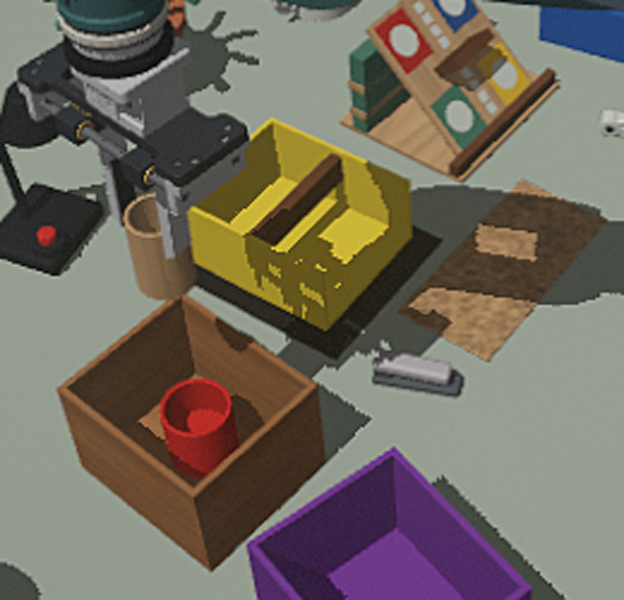

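```bash
python3 - <<'E'
from h import *
go(.43,-.03,.25)
E
```

```text
pos [0.5435 0.3853 0.2858] t 75.6 dist 0.432 frac [ 0.1157 -0.2676  1.7033]
yaw of tool y -6.39 lean 0.96 az of lean 57.5 w 0.0482 F [ 0.  -0.4 -0.4]
```

Call:
drive_tool --commands '[[[0,-0.01,0.07,0],[0.009,-0.0206,0.132,0],[0.009,-0.0206,0.132,0],[0.009,-0.0206,0.132,0],[0.009,-0.0206,0.132,0],[0.009,-0.0206,0.132,0],[0.009,-0.0206,0.132,0],[0.009,-0.0206,0.132,0],[0.009,-0.0206,0.132,0],[0.009,-0.0206,0.132,0],[0.009,-0.0206,0.132,0],[0.009,-0.0206,0.132,0],[0.009,-0.0206,0.132,0],[0,-0.01,0.06,0],[0,0,0,0]]]'

```text
time: 77.1
tool_pos: [0.4276, -0.0347, 0.2486]
ee_rot: [-3.07, 1.56, 1.527]
wrist_force: [0.5, -0.2, -1.3]
width: 0.0478
```

```bash
python3 - <<'E'
from h import *
go(.43,-.03,.058)
E
```

```text
pos [ 0.4276 -0.0347  0.2486] t 77.1 dist 0.1907 frac [ 0.7625  0.008  -0.0114]
yaw of tool y -6.59 lean 0.62 az of lean 87.5 w 0.0478 F [ 0.5 -0.2 -1.3]
```

Call:
drive_tool --commands '[[[0.08,0.002,-0.003,0],[0.12,0.002,-0.003,0],[0.12,0.002,-0.003,0],[0.12,0.002,-0.002,0],[0.12,0,0,0],[0.08,0,0,0],[0.05,0,0,0],[0.03,0,0,0],[0,0,0,0]]]'

```text
time: 78.0
tool_pos: [0.4312, -0.0283, 0.0694]
ee_rot: [3.131, 1.56, 1.449]
wrist_force: [0.0, 0.2, -0.7]
width: 0.0479
```

```bash
python3 - <<'E'
from h import *
go(.43,-.03,.058);s=snap('side','side27.png')
cv2.imwrite('pics/side27a.png',cv2.resize(s['pixels'][200:360,220:420,::-1],None,fx=3.5,fy=3.5,interpolation=cv2.INTER_CUBIC))
E
```

```text
pos [ 0.4312 -0.0283  0.0694] t 78.0 dist 0.0116 frac [ 0.0456 -0.0038  0.0078]
yaw of tool y -6.35 lean 0.64 az of lean 83.0 w 0.0479 F [ 0.   0.2 -0.7]
```

View pics/side27a.png

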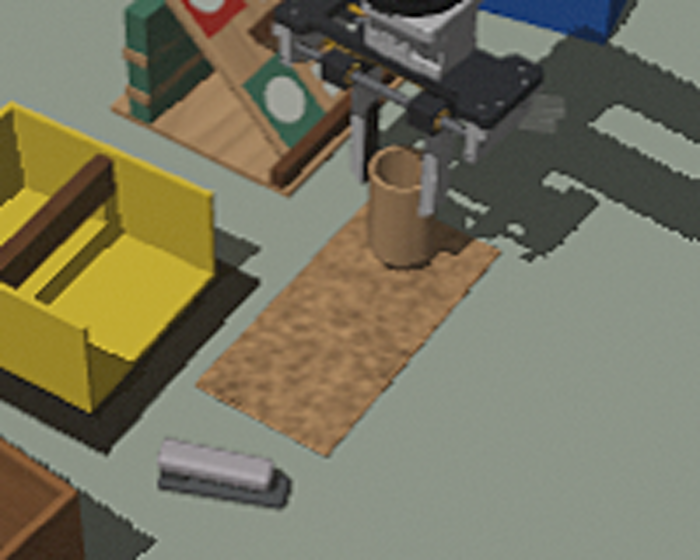

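Lower until contact.

Call:
drive_tool --commands '[[[0.016,0,0,0],[0.012,0,0,0],[0.01,0,0,0],[0.006,0,0,0],[0,0,0,0]]]'

```text
time: 78.55
tool_pos: [0.4315, -0.0287, 0.059]
ee_rot: [3.01, 1.56, 1.327]
wrist_force: [-0.6, 0.0, -0.6]
width: 0.048
```

```bash
python3 - <<'E'
from h import *
go(.43,-.03,.058)
E
```

```text
pos [ 0.4315 -0.0287  0.059 ] t 78.55 dist 0.0022 frac [ 0.0041 -0.0054  0.0057]
yaw of tool y -6.39 lean 0.63 az of lean 76.1 w 0.048 F [-0.6  0.  -0.6]
```

Call:
drive_tool --commands '[[[0.006,0,0,0],[0.004,0,0,0],[0,0,0,0],[0,0,0,0]]]'

```text
time: 78.95
tool_pos: [0.4319, -0.0288, 0.0579]
ee_rot: [2.909, 1.56, 1.227]
wrist_force: [-2.5, 0.5, 5.3]
width: 0.0483
```

```bash
python3 - <<'E'
from h import *
go(.43,-.03,.058)
E
```

```text
pos [ 0.4319 -0.0288  0.0579] t 78.95 dist 0.0023 frac [-0.0004 -0.0071  0.0057]
yaw of tool y -6.38 lean 0.63 az of lean 70.3 w 0.0483 F [-2.5  0.5  5.3]
```

Call:
drive_tool --commands '[[[-0.004,0,0,0],[0,0,0,0],[0,0,0,0],[0,0,0,0],[0,0,0,0],[0,0,0,0],[0,0,0,0],[0,0,0,0],[-0.06,0,0,0],[-0.12,0,0,0],[-0.14,0,0,0],[-0.14,0,0,0],[-0.14,0,0,0],[-0.14,0,0,0],[-0.14,0,0,0],[0,0,0,0]]]' --grip 1

```text
time: 80.55
tool_pos: [0.4331, -0.0315, 0.2836]
ee_rot: [2.233, 1.555, 0.551]
wrist_force: [0.2, -0.2, 0.7]
width: 0.0935
```

```bash
python3 - <<'E'
from h import *
go(.540,.3845,.28)
for n in('side','top'):
    s=snap(n,n+'28.png')
    P=cloud(s);z=P[...,2]
    inn=(np.hypot(P[...,0]-.54,P[...,1]-.384)<.048)
    q=inn&(z>.062)&(z<.076);Q=(P[q][:,:2]*1000).astype(np.float32);print(n,len(Q),cv2.minEnclosingCircle(Q) if len(Q)>3 else None)
    q=(np.hypot(P[...,0]-.43,P[...,1]+.03)<.05)&(z>.07)&(z<.086);Q=(P[q][:,:2]*1000).astype(np.float32);print('cup',n,len(Q),cv2.minEnclosingCircle(Q) if len(Q)>3 else None)
E
```

```text
pos [ 0.4331 -0.0315  0.2836] t 80.55 dist 0.4295 frac [ 0.034   0.2397 -1.701 ]
yaw of tool y -6.38 lean 0.91 az of lean 31.6 w 0.0935 F [ 0.2 -0.2  0.7]
side 254 ((540.4449462890625, 383.5977783203125), 33.6204948425293)
cup side 130 ((430.4625549316406, -30.97064208984375), 26.317018508911133)
top 163 ((539.641845703125, 383.6973876953125), 32.79832458496094)
cup top 0 None
```

View pics/side28.png

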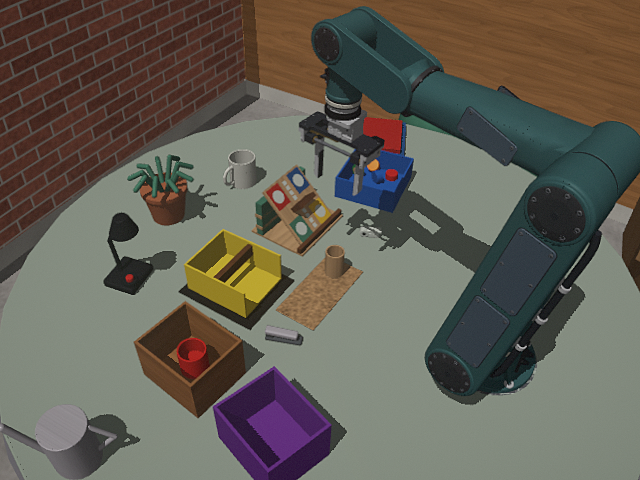

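Call:
drive_tool --commands '[[[0,0.01,-0.07,0],[0,0.0184,-0.131,0],[0,0.0184,-0.131,0],[0,0.0184,-0.131,0],[0,0.0184,-0.131,0],[0,0.0184,-0.131,0],[0,0.0184,-0.131,0],[0,0.0184,-0.131,0],[0,0.0184,-0.131,0],[0,0.0184,-0.131,0],[0,0.0184,-0.131,0],[0,0.0184,-0.131,0],[0,0.0184,-0.131,0],[0,0.0092,-0.0655,0],[0,0,0,0]]]'

```text
time: 82.15
tool_pos: [0.5373, 0.3881, 0.2783]
ee_rot: [-2.732, 1.563, 1.871]
wrist_force: [0.0, -0.8, -0.8]
width: 0.0942
```

```bash
python3 - <<'E'
from h import *
go(.540,.3838,.13);go(.540,.3838,.037)
E
```

```text
pos [0.5373 0.3881 0.2783] t 82.15 dist 0.1484 frac [0.5929 0.0145 0.0203]
yaw of tool y -6.23 lean 0.47 az of lean 107.2 w 0.0942 F [ 0.  -0.8 -0.8]
pos [0.5373 0.3881 0.2783] t 82.15 dist 0.2413 frac [0.9649 0.0157 0.0231]
yaw of tool y -6.23 lean 0.47 az of lean 107.2 w 0.0942 F [ 0.  -0.8 -0.8]
```

Call:
drive_tool --commands '[[[0.08,0.005,0.007,0],[0.12,0.005,0.007,0],[0.12,0.005,0.007,0],[0.12,0,0,0],[0.12,0,0,0],[0,0,0,0]]]'

```text
time: 82.75
tool_pos: [0.5381, 0.3791, 0.1351]
ee_rot: [-1.834, 1.562, 2.766]
wrist_force: [0.1, -0.2, -0.6]
width: 0.0943
```

```bash
python3 - <<'E'
from h import *
go(.540,.3838,.037)
E
```

```text
pos [0.5381 0.3791 0.1351] t 82.75 dist 0.0983 frac [ 0.3925  0.0088 -0.0188]
yaw of tool y -6.44 lean 0.53 az of lean 158.5 w 0.0943 F [ 0.1 -0.2 -0.6]
```

Call:
drive_tool --commands '[[[0.08,0.003,-0.005,0],[0.08,0.003,-0.005,0],[0.08,0.003,-0.005,0],[0.07,0,-0.003,0],[0.05,0,0,0],[0.02,0,0,0],[0,0,0,0],[0,0,0,0]]]'

```text
time: 83.55
tool_pos: [0.5453, 0.3878, 0.0488]
ee_rot: [2.87, 1.558, 1.188]
wrist_force: [-0.5, 0.7, 0.8]
width: 0.094
```

```bash
python3 - <<'E'
from h import *
go(.540,.3838,.037)
E
```

```text
pos [0.5453 0.3878 0.0488] t 83.55 dist 0.0136 frac [ 0.047  -0.0194  0.0188]
yaw of tool y -6.39 lean 0.72 az of lean 68.1 w 0.094 F [-0.5  0.7  0.8]
```

Call:
drive_tool --commands '[[[0.02,-0.012,0.01,0],[0.02,-0.01,0.01,0],[0.008,0,0,0],[0,0,0,0]]]'

```text
time: 83.95
tool_pos: [0.5382, 0.383, 0.0348]
ee_rot: [3.055, 1.561, 1.373]
wrist_force: [-0.3, 0.6, 0.0]
width: 0.094
```

```bash
python3 - <<'E'
from h import *
go(.540,.3838,.037)
s=snap('side','side29.png')
cv2.imwrite('pics/side29a.png',cv2.resize(s['pixels'][230:430,110:330,::-1],None,fx=3,fy=3,interpolation=cv2.INTER_CUBIC))
E
```

```text
pos [0.5382 0.383  0.0348] t 83.95 dist 0.003 frac [-0.0088  0.007  -0.0039]
yaw of tool y -6.38 lean 0.59 az of lean 78.6 w 0.094 F [-0.3  0.6  0. ]
```

View pics/side29a.png

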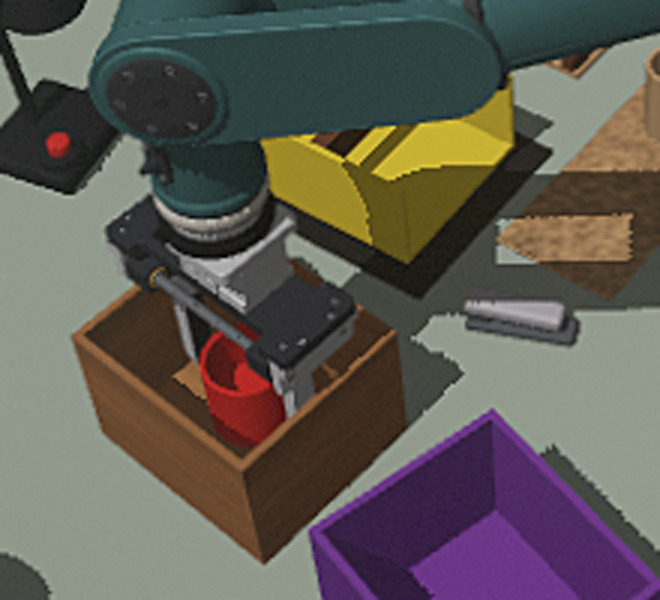

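Call:
drive_tool --commands '[[[0,0,0,0],[0,0,0,0],[0,0,0,0],[0,0,0,0],[0,0,0,0],[0,0,0,0],[0,0,0,0],[0,0,0,0]]]' --grip 0

```text
time: 84.8
tool_pos: [0.5389, 0.3833, 0.0355]
ee_rot: [2.937, 1.559, 1.254]
wrist_force: [1.1, -0.1, 1.2]
width: 0.0635
```

Call:
drive_tool --commands '[[[-0.02,0,0,0],[-0.04,0,0,0],[-0.06,0,0,0],[-0.08,0,0,0],[-0.1,0,0,0],[-0.1,0,0,0],[-0.1,0,0,0],[-0.1,0,0,0],[-0.1,0,0,0],[-0.1,0,0,0],[-0.1,0,0,0],[0,0,0,0]]]'

```text
time: 86.0
tool_pos: [0.5393, 0.3818, 0.2672]
ee_rot: [2.603, 1.55, 0.921]
wrist_force: [-0.0, 0.5, -1.7]
width: 0.0642
```

```bash
python3 - <<'E'
from h import *
go(.43,.09,.25)
s=snap('side','side30.png')
cv2.imwrite('pics/side30a.png',cv2.resize(s['pixels'][180:430,110:370,::-1],None,fx=2.4,fy=2.4,interpolation=cv2.INTER_CUBIC))
E
```

```text
pos [0.5393 0.3818 0.2672] t 86.0 dist 0.3121 frac [ 0.0446 -0.3055  1.2097]
yaw of tool y -6.38 lean 1.17 az of lean 52.7 w 0.0642 F [-0.   0.5 -1.7]
```

View pics/side30a.png

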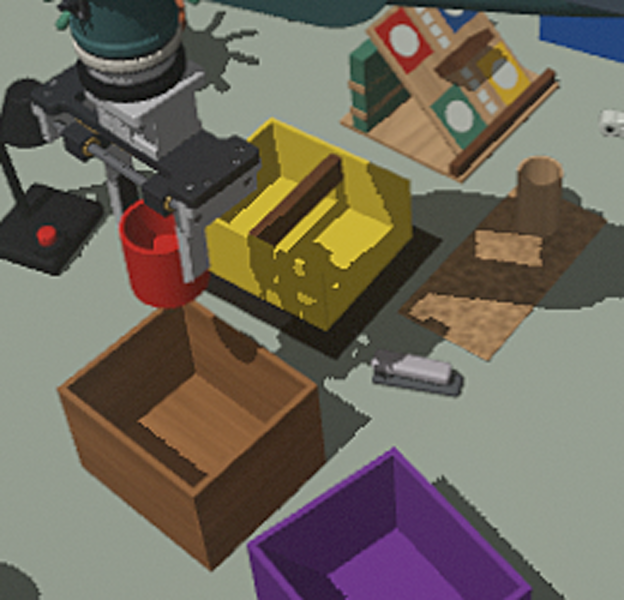

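Call:
drive_tool --commands '[[[0,-0.015,0.06,0],[0.004,-0.033,0.13,0],[0.004,-0.033,0.13,0],[0.004,-0.033,0.13,0],[0.004,-0.033,0.13,0],[0.004,-0.033,0.13,0],[0.004,-0.033,0.13,0],[0.004,-0.033,0.13,0],[0.004,-0.033,0.13,0],[0.004,-0.026,0.1,0],[0,0,0,0]]]'

```text
time: 87.15
tool_pos: [0.4272, 0.0892, 0.2465]
ee_rot: [-3.078, 1.561, 1.519]
wrist_force: [0.4, 0.3, -1.8]
width: 0.0636
```

```bash
python3 - <<'E'
from h import *
go(.43,.09,.034)
E
```

```text
pos [0.4272 0.0892 0.2465] t 87.15 dist 0.2125 frac [0.85   0.0113 0.0035]
yaw of tool y -6.6 lean 0.54 az of lean 87.0 w 0.0636 F [ 0.4  0.3 -1.8]
```

Call:
drive_tool --commands '[[[0.08,0.002,0,0],[0.12,0.002,0,0],[0.12,0.002,0,0],[0.12,0,0,0],[0.12,0,0,0],[0.12,0,0,0],[0.07,0,0,0],[0.04,0,0,0],[0.02,0,0,0],[0,0,0,0]]]'

```text
time: 88.15
tool_pos: [0.4308, 0.0937, 0.0452]
ee_rot: [3.05, 1.56, 1.368]
wrist_force: [0.7, -0.5, -1.1]
width: 0.0636
```

```bash
python3 - <<'E'
from h import *
go(.43,.09,.033)
E
```

```text
pos [0.4308 0.0937 0.0452] t 88.15 dist 0.0127 frac [ 0.0485 -0.0016  0.0154]
yaw of tool y -6.36 lean 0.63 az of lean 78.4 w 0.0636 F [ 0.7 -0.5 -1.1]
```

Call:
drive_tool --commands '[[[0.016,0,0.004,0],[0.014,0,0.004,0],[0.01,0,0.002,0],[0.006,0,0,0],[0,0,0,0],[0,0,0,0]]]'

```text
time: 88.75
tool_pos: [0.4308, 0.091, 0.0341]
ee_rot: [2.963, 1.56, 1.281]
wrist_force: [0.0, -0.1, -1.8]
width: 0.0635
```

```bash
python3 - <<'E'
from h import *
go(.43,.09,.033)
E
```

```text
pos [0.4308 0.091  0.0341] t 88.75 dist 0.0017 frac [ 0.0043 -0.0029  0.0044]
yaw of tool y -6.39 lean 0.64 az of lean 73.4 w 0.0635 F [ 0.  -0.1 -1.8]
```

Call:
drive_tool --commands '[[[0.004,0,0,0],[0.004,0,0,0],[0,0,0,0],[0,0,0,0]]]'

```text
time: 89.15
tool_pos: [0.4311, 0.0911, 0.0335]
ee_rot: [2.917, 1.56, 1.235]
wrist_force: [-2.9, -0.5, 5.7]
width: 0.0635
```

```bash
python3 - <<'E'
from h import *
go(.43,.09,.033)
E
```

```text
pos [0.4311 0.0911 0.0335] t 89.15 dist 0.0016 frac [ 0.0018 -0.0039  0.0047]
yaw of tool y -6.38 lean 0.64 az of lean 70.8 w 0.0635 F [-2.9 -0.5  5.7]
```

Contact. Release, rise and back away.

Call:
drive_tool --commands '[[[-0.003,0,0,0],[0,0,0,0],[0,0,0,0],[0,0,0,0],[0,0,0,0],[0,0,0,0],[0,0,0,0],[-0.06,0,0,0],[-0.12,0,0,0],[-0.14,0,0,0],[-0.14,0,0,0],[-0.14,0,0,0],[-0.14,0,0,0],[-0.14,0,0,0],[-0.14,-0.05,0,0],[-0.1,-0.14,0,0],[-0.1,-0.14,0,0],[-0.1,-0.1,0,0],[0,0,0,0]]]' --grip 1

```text
time: 91.05
tool_pos: [0.3219, 0.0999, 0.3675]
ee_rot: [2.42, 1.553, 0.739]
wrist_force: [-0.4, -0.2, -0.1]
width: 0.0939
```

```bash
python3 - <<'E'
from h import *
go(.43,.09,.033)
for n in('side','top'):
    s=snap(n,n+'31.png')
    P=cloud(s);z=P[...,2]
    for nm,x,y,r,lo,hi in(('pot',.431,.091,.05,.06,.075),('cup',.43,-.03,.04,.07,.086)):
        q=(np.hypot(P[...,0]-x,P[...,1]-y)<r)&(z>lo)&(z<hi);Q=(P[q][:,:2]*1000).astype(np.float32);print(nm,n,len(Q),cv2.minEnclosingCircle(Q) if len(Q)>3 else None)
    q=(np.hypot(P[...,0]-.613,P[...,1]-.137)<.14)&(z>.085)&(z<.105);print('tray rim z',np.percentile(z[q],[5,50,95]),cv2.minAreaRect((P[q][:,:2]*1000).astype(np.float32)))
E
```

```text
pos [0.3219 0.0999 0.3675] t 91.05 dist 0.3517 frac [1.3432 0.4181 0.0099]
yaw of tool y -6.31 lean 1.03 az of lean 42.3 w 0.0939 F [-0.4 -0.2 -0.1]
pot side 220 ((428.6821594238281, 90.84584045410156), 35.105220794677734)
cup side 128 ((431.4079895019531, -31.575469970703125), 26.672250747680664)
tray rim z [0.08603291 0.0921082  0.09853064] ((614.0504760742188, 140.42877197265625), (158.11009216308594, 181.99298095703125), 89.79039001464844)
pot top 54 ((432.21795654296875, 80.62232971191406), 30.063562393188477)
cup top 91 ((430.03826904296875, -34.43537139892578), 24.00765037536621)
tray rim z [0.08648163 0.09331108 0.09928839] ((613.5322875976562, 137.8678436279297), (150.8678436279297, 178.3626251220703), 89.50859069824219)
```

View pics/side31.png

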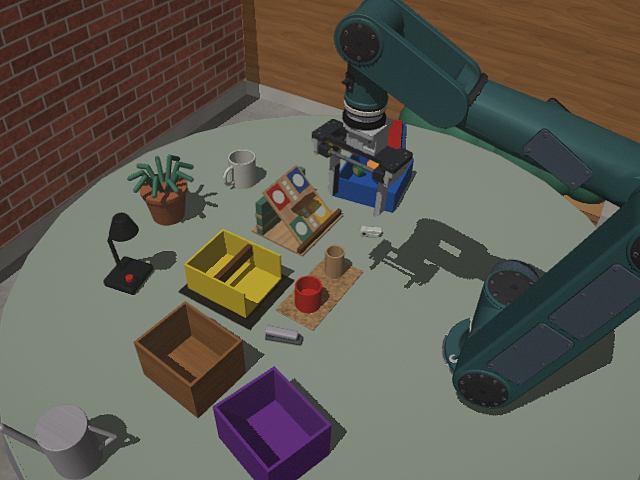

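View pics/top31.png

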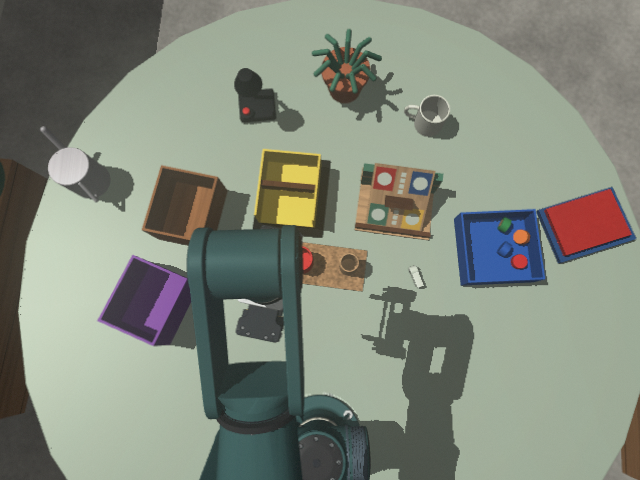

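```bash
python3 - <<'E'
from h import *
s=dict(np.load('last_side.npz'));P=cloud(s);z=P[...,2]
I=s['pixels'][150:290,220:390,::-1]
cv2.imwrite('pics/side31a.png',cv2.resize(I,None,fx=4.5,fy=4.2,interpolation=cv2.INTER_CUBIC))
s=dict(np.load('last_top.npz'));P=cloud(s);z=P[...,2]
q=(np.abs(P[...,1]+.145)<.065)&(P[...,0]>.50)&(P[...,0]<.72)&(z>.028)
from numpy.linalg import lstsq
X=P[q]; 
for _ in range(4):
    A=np.c_[X[:,0],X[:,1],np.ones(len(X))];c=lstsq(A,X[:,2],rcond=None)[0];r=X[:,2]-A@c;X=X[np.abs(r)<.006]
print(c,np.degrees(np.arctan(c[0])),len(X),X.min(0),X.max(0))
E
```

```text
[ 0.92725067 -0.04479996 -0.49126582] 42.83824089011812 1618 [ 0.5546196  -0.20998744  0.03312925] [ 0.67427837 -0.08000243  0.13810964]
```

View pics/side31a.png

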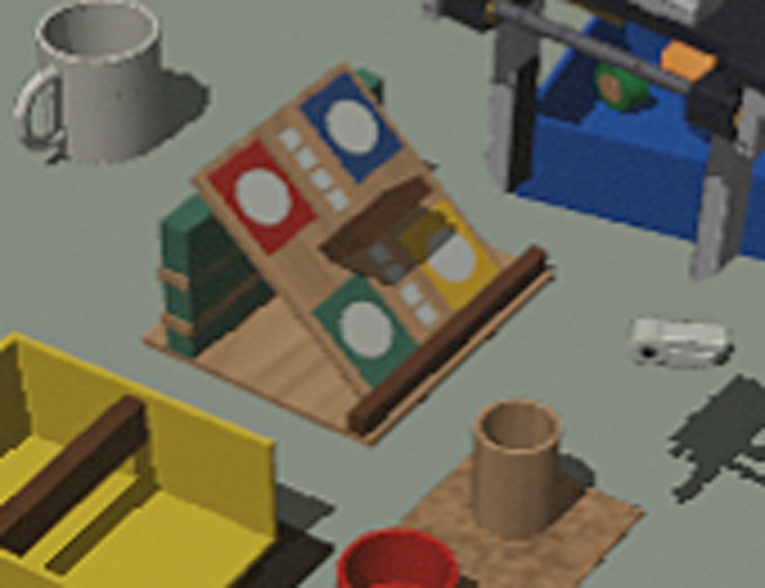

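The lid leans at about 43–45° with its foot behind the strip. The tray, cup and pot all stand upright. Handing in.

```bash
python3 - <<'E'
from h import *
print(robot.close_job())
E
```

```text
the job is handed in; nothing more can be done
None
```

I unpacked the chest in the order you asked and handed the job in at about 91 s. My final checks found everything in place and nothing failed.

The drive only turns about the finger axis. I got the tilts for the lid and tray by pushing the arm against its reach limits, and removed them the same way.

- **Lid:** it leans on the green rest, grip bar uppermost, with its foot behind the dark strip. I measured about 43° against the expected 45°.
- **Counters:** four were present (red, blue, green, orange). No white one was seen in the tray. All four ended up in the blue tub.
- **Tray:** it stands empty and upright on the black mat, centred near (0.613, 0.138) m, within a few mm of the mat's centre.
- **Cup and pot:** both stand upright on the cork mat, the cup near (0.43, -0.03) m and the pot near (0.43, 0.09) m. In the last top view the arm partly hid the pot, so its position comes from the side camera.
- **Other things:** the stapler, the whistle and the look-alikes appear unmoved. The gripper was clear of everything at hand-in.

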